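Lock the squeezer-arm pivot: castle nut and locking pin

TASK

First, on the pivot mount, turn the castle nut clockwise until it bears firmly on the washer, then only as much further as it takes to bring the next pair of its slots in line with the cross hole of the spindle. Then draw the locking pin out of its block, lay it flat on the bench and let go of it, take it again level by its handle, push it fully home through slot, cross hole and opposite slot, and leave it there. Leave the other loose things on the bench where they are.

Things in the scene. Friction and masses are not known exactly. Their poses are not given: they have to be found in the camera images.
- mount: Pivot mount, bolted to the bench: light-grey plate 120 mm square, 16 mm thick; origin on the bench under the upright spindle's axis, z up. An aluminium arm, 50 mm wide, its top 50 mm above the bench, reaches 110 mm from the axis towards +x. On it, from below: dark spring seat, washer (54 mm across, its top about 62 mm above the bench), castle nut, all round the spindle.
- hole (a point): Middle of the cross hole of the spindle, on its axis, 100.5 mm above the bench. Dark steel spindle, 34 mm thick, its top 14 mm above this point; fixed. z up; x along the hole, which is 12 mm wide and 12 mm high, goes right through and is open at both ends.
- nut_mid (a point): Castle nut, steel, round the spindle: point on the axis half-way up its hexagon (58 mm across flats, 67 over corners, 30 high). Above the hexagon a crown, 58 mm across and 18 high, with six open-topped slots 14 mm wide, at every 60 degrees, each over the middle of a flat. z up; x along a slot, square to a flat. In line: a slot within 0.08 rad of the hole's x.
- nut: The same nut; origin on the axis at its underside, same axes. Clockwise from above it goes down 4 mm a turn (0.64 mm per rad); it stays where left. It starts 1 to 2.2 rad short of meeting the washer. It runs with 0.1 N m; from meeting the washer the torque to turn it is about 0.7 N m and climbs; holding still, a hand then feels 0.4 N m per rad past meeting. Firm: 0.2 N m felt (0.5 rad past).
- pin_center (a point): Locking pin, 115 mm long: steel shank 8 mm thick, 75 long with 10 mm taper at the tip, and flat white handle 40 long, 24 wide, 10 thick. Point on its axis half-way: 57.5 mm from the tip; the shoulder is 17.5 mm and the handle's middle 37.5 mm from it towards +z. z from tip to handle, y across the handle's width, x its thickness. 50 to 80 g.
- pin: The same pin; origin at the tip, same axes. It stands upright, tip down, in its block, the handle's top 120 mm above the bench. It may go in from either end of the cross hole. Fully home its shoulder touches the nut's crown, 26.5 mm from the spindle's axis, and its middle is 9 mm from the hole's.
- block: Grey plastic storage block, 75 mm square, 45 mm high, fixed; origin at the centre of its underside. The pin stands 40 mm deep in its middle hole, 10 mm wide; two more holes near the +y edge are empty. Block and mount stand left and right in front of the robot, either way round; the bench between them is free, at least 120 mm wide.
- spare_nut: Bystander: plain steel hexagon nut, 46 mm across flats, 24 mm high; origin at the centre of its underside.
- valve: Bystander: white stepped valve body, 48 mm across, 80 mm high; origin at the centre of its underside.
- tee: Bystander: white plastic tee piece 90 mm long, 26 mm thick, lying; origin at the bench under its middle, long axis x, branch 45 mm towards +y.
- wrench: Bystander: open-ended steel wrench, 190 mm long, lying along its x.
- screwdriver: Bystander: screwdriver with black handle, 190 mm long, lying along its x.
- jar: Bystander: jar 64 mm across and 75 mm high; origin at the centre of its underside.
- collar: Bystander: aluminium collar, 60 mm across, 35 mm high; origin at the centre of its underside.
Mind the look-alikes: they are no part of the job. What is shaped like the mount but blue is not meant. There is more than one size of the pin; the job needs the smaller.

How it is judged:
By the outcome, as a careful person would: the job done as asked, in the order asked, and still so for the second after the job is handed in, with the robot touching nothing.
It also fails if it takes over 72 s, if anything falls off the work surface, if the arm or the gripper's body presses on something with over 40 N, if the wrist force passes 120 N, or if a joint passes its speed limit or range.

ROBOT

A 7-joint arm with a two-finger parallel gripper is mounted at the origin on the work surface. World frame = base frame: x ahead of the robot, y to its left, z up, the work surface at z = 0. Lengths are in m, angles in degrees, forces in N, time in s.
With the tool pointing down it reaches from about 0.4 to 0.85 m from the base axis. Payload 4.4 kg.
Tool frame: the origin (TCP) lies midway between the tips of the shut fingers; the grasp point (between the pads) lies 19 mm behind it; z points along the fingers, y is the line along which they close (so a half turn about z gives the same grasp; the last joint's range is limited). The gripper opens to 94 mm and grips with 3 to 60 N. Pads are 16 mm wide; open, the fingers measure 119 mm over their backs; the gripper's body (75 mm by 177 mm) begins 78 mm behind the grasp point.
Start: joints at [-79.458, 36.005, 2.206, 86.941, -1.547, 57.084, -1.146], TCP at [0.161, 0.63, 0.169] pointing down, gripper open.
Joint ranges: [-175.42, 175.42], [-21.48, 121.26], [-71.46, 75.88], [10.55, 141.38], [-63.04, 243.04], [13.31, 113.54], [-168.57, 168.57]. Speed limits (degrees/s): [147.25, 147.25, 180, 180, 180, 180, 180].

INTERFACE

Orientations are given as a 3x3 rotation matrix whose columns are the frame's x, y, z axes.
In Python, from rig import robot gives the robot as it stands.
- The arm moves only by the tool play_rows, never from a script. Its argument "motion" is one flat list of numbers, 6 for each row, row after row: the shift along the tool's x, y, z normalised to -1 to 1, where 1 is 0.15 m, then the turn, a rotation vector about the tool's x, y, z normalised to -1 to 1, where 1 is 90 degrees. In form: [x, y, z, rx, ry, rz, x, y, z, rx, ry, rz, ...]. A call has exactly 8 rows; each row shifts and turns the commanded pose from where the row before left it, along the tool's axes as they then stand; what a row does not reach is not made up. A row lasts 1/12 s, in which the tool goes at most 41.7 mm and 7.16 degrees, less where a joint would pass 70% of its speed; a pose out of reach is approached as far as the arm can. A call with a number of a shift or a turn outside -1 to 1 is refused whole. A call with a gripper value outside its range is refused whole. "fingers" is the opening, from 0 (shut) to 1 (fully open), set as the call begins (left out, the last holds). The fingers move at their own pace and stop on an object; the grip force is fixed at half the most. Time passes only in rows, so rows that do not move let the fingers close, or fill a call up. It gives the time, the measured TCP pose, the force, the opening and the grip force at its end, in the units of the state.
- robot.state(): the state, without advancing time (a new reading comes with each control period).
- robot.read_camera(name): name is "side" or "top" or "wrist"; returns (picture, depth): 400x640x3 uint8, blue, green, red; 400x640 float32, m along the optical axis (not along the pixel's ray), 0 where there is no reading.
- robot.camera_info(name): a dict with "vertical_fov" (degrees; the focal length in pixels is half the picture's height over the tangent of half this angle, whatever the lens; pixels are square), "cx", "cy" (the principal point, pixels), "view" (4x4, takes a point from world to camera coordinates); the wrist camera has in their place "tool_from_camera" (4x4, takes a point from camera to tool coordinates, whose origin is the TCP and whose axes are the flange's). Camera axes: x right, y up, looking along -z (the intrinsics and any distortion apply to the point x, -y, -z); pixel columns grow to the right and rows downward; lengths in m; the calibration is good to about 2 mm. A picture is of the moment at which its call begins: read the wrist's pose just before it. camera_info takes no time and is no camera call.
- robot.sign_off(): hands the job in; it is judged then, once.
The state is a dict: "time_s": time; "joint_pos": joint angles; "qvel": joint speeds; "joint_torque": joint torques, N m; "tool_pos": TCP position; "orientation": TCP orientation; "force": force on the tool from outside, world axes, zero at the start; "torque": the same for the moment, N m; "grip_width": finger opening in m; "grasp_force": force on a finger pad.
Only numpy, scipy, OpenCV 4.12 (cv2) and the standard library are available. Lean on these libraries where they do the work, as an engineer would, in place of code of your own. Each camera call takes 0.05 s, during which the arm holds its last target. There are 200 camera calls.

## Working session

There is one attempt and no reset: what is moved stays moved. The work goes in short steps, Python scripts to look and compute and a tool call to move; the robot and the scene stay as the last step left them, time stands still between calls to the robot, and variables do not carry over. Pictures are saved under pics/ and viewed, at most 10 in all, crops included, and the job is handed in when it is done.

Besides the shell and the picture viewer there is one more tool, called after "Request:" as name(argument=value, ...) on one line, values as JSON. play_rows: Moves the arm, as the interface text tells. Scaled input: -1 to 1 covers 0.15 m each way for a shift and 90 degrees each way for a turn. Its arguments: {"type":"object","properties":{"motion":{"type":"array"},"fingers":{"type":"number"}},"required":["motion"]}

```bash
ls; mkdir -p pics; python3 - <<'E'
from rig import robot
import cv2,numpy as np
for n in ("top","side"):
    p,d=robot.read_camera(n); cv2.imwrite(f"pics/{n}0.png",p); np.save(f"{n}0.npy",d)
    i=robot.camera_info(n); print(n,i)
print(robot.camera_info("wrist")); print(robot.state())
E
```

```text
pics
top {'vertical_fov': 45.57553527971721, 'cx': 311.25739112690883, 'cy': 202.71394301079062, 'view': array([[-0.01144717, -0.9998952 , -0.00886277, -0.08326074],
       [ 0.9971071 , -0.01208041,  0.07504325, -0.49135523],
       [-0.07514245, -0.0079781 ,  0.99714089, -1.38923565],
       [ 0.        ,  0.        ,  0.        ,  1.        ]])}
side {'vertical_fov': 54.349010956373796, 'cx': 321.7129852355884, 'cy': 202.42351607136933, 'view': array([[-0.99195177, -0.12650353, -0.00534344,  0.4748523 ],
       [ 0.07153864, -0.59477694,  0.80070133, -0.14199794],
       [-0.1044697 ,  0.79387483,  0.59903992, -1.19927923],
       [ 0.        ,  0.        ,  0.        ,  1.        ]])}
{'vertical_fov': 71.9922219603246, 'cx': 325.0547293673195, 'cy': 196.91752123366976, 'tool_from_camera': array([[ 4.65016162e-04,  9.59266021e-01,  2.82503954e-01,
         8.26436676e-02],
       [ 9.99999498e-01, -6.96928770e-04,  7.20429418e-04,
         3.57639204e-04],
       [ 8.87968595e-04,  2.82503477e-01, -9.59265864e-01,
        -2.15352058e-01],
       [ 0.00000000e+00,  0.00000000e+00,
[... 178 characters left out ...]
4569748]), 'qvel': array([ 0.02283903, -0.11124782,  0.00151751, -0.18294007, -0.01192198,
       -0.0823193 , -0.05902393]), 'joint_torque': array([ 3.57340439e-03, -5.50788832e+01,  1.14764940e+00, -1.87115157e+01,
       -5.21593960e-02,  1.92555680e-02,  6.25260236e-05]), 'tool_pos': array([0.16052052, 0.62922564, 0.16859627]), 'orientation': array([[-9.68960654e-01,  2.47214712e-01, -3.69959026e-04],
       [ 2.47214987e-01,  9.68959399e-01, -1.56013367e-03],
       [-2.72127202e-05, -1.60316756e-03, -9.99998715e-01]]), 'force': array([ 0.23495675,  0.44009796, -0.79126515]), 'torque': array([-0.05218235,  0.00057143, -0.02099038]), 'grasp_force': 0.0, 'grip_width': 0.09363509868765112}
```

View pics.

View pics/top0.png

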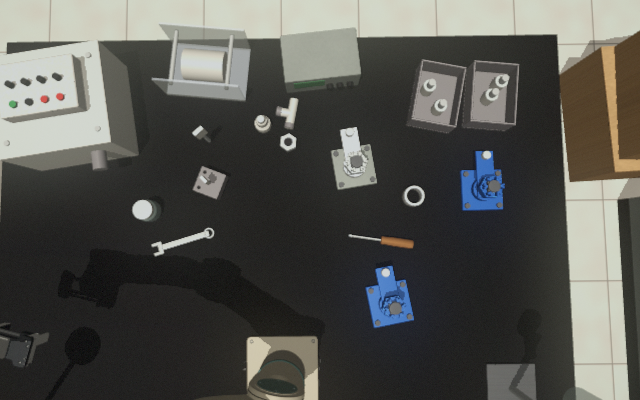

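View pics/side0.png

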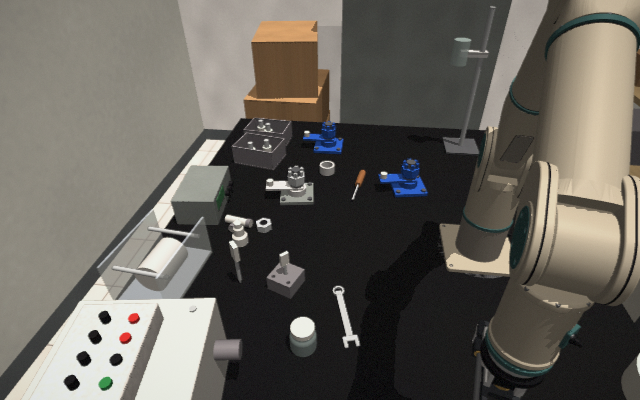

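The top view shows the grey mount with its spindle at about (356,160) and arm tip at (349,133). The block with the pin is at (210,182), and the larger look-alike pin is at (203,133). In the side view the mount is at (295,185), the block at (286,275) and the larger pin at (236,262).

```bash
cat > h.py <<'E'
import numpy as np, cv2
from rig import robot
def cam(n,st=None):
    i=robot.camera_info(n); f=200/np.tan(np.radians(i["vertical_fov"]/2))
    if n=="wrist":
        T=np.eye(4); T[:3,:3]=st["orientation"]; T[:3,3]=st["tool_pos"]; M=T@i["tool_from_camera"]
    else: M=np.linalg.inv(i["view"])
    return f,i["cx"],i["cy"],M
def ray(c,u,v):
    f,cx,cy,M=c; d=M[:3,:3]@np.array([(u-cx)/f,-(v-cy)/f,-1.]); return M[:3,3],d
def plane(c,u,v,z):
    o,d=ray(c,u,v); return o+d*(z-o[2])/d[2]
def cloud(c,D):
    f,cx,cy,M=c; v,u=np.mgrid[:400,:640]
    P=np.stack([(u-cx)/f*D,-(v-cy)/f*D,-D],-1); return P@M[:3,:3].T+M[:3,3]
def proj(c,p):
    f,cx,cy,M=c; q=np.linalg.inv(M)@np.r_[p,1]; return cx-f*q[0]/q[2],cy+f*q[1]/q[2]
def snap(name):
    st=robot.state(); p,d=robot.read_camera("wrist"); cv2.imwrite(f"pics/{name}.png",p)
    np.savez(f"{name}.npz",p=p,d=d,pos=st["tool_pos"],R=st["orientation"]); return load(name)
def load(name):
    z=np.load(f"{name}.npz"); return z["p"],z["d"],cam("wrist",dict(tool_pos=z["pos"],orientation=z["R"]))
def togo(p,yaw=None,R=None):
    """shift in tool axes (units of 0.15) and rotvec (units of 90deg) to target"""
    from scipy.spatial.transform import Rotation as Ro
    s=robot.state(); R0=s["orientation"]
    print("shift",np.round(R0.T@(np.array(p)-s["tool_pos"])/.15,3))
    if R is not None: print("turn",np.round(Ro.from_matrix(R0.T@R).as_rotvec(degrees=True)/90,4))
E
python3 - <<'E'
from h import *
c=cam("top")
for nm,u,v,z in [("spindle top",357,160,.1145),("plate",354,167,.016),("arm tip",349,131,.05),("block",210,182,.045),("pin handle",204,179,.12),("bigpin",200,130,.1),("tee",290,110,.02),("valve",262,122,.08),("spare",288,142,.024),("collar",414,196,.035),("wr1",157,249,0),("wr2",209,233,0),("jar",145,209,.07)]:
    print(nm,plane(c,u,v,z).round(3))
D=np.load("top0.npy");P=cloud(c,D)
for u,v in [(357,160),(354,185),(210,190),(204,179),(300,200)]: print(u,v,D[v,u],P[v,u].round(3))
E
```

```text
spindle top [ 0.6   -0.218  0.115]
plate [ 0.595 -0.217  0.016]
arm tip [ 0.697 -0.202  0.05 ]
block [0.552 0.205 0.045]
pin handle [0.552 0.205 0.12 ]
bigpin [0.694 0.222 0.1  ]
tee [ 0.77  -0.029  0.02 ]
valve [0.719 0.049 0.08 ]
spare [ 0.672 -0.022  0.024]
collar [ 0.505 -0.389  0.035]
wr1 [0.359 0.373 0.   ]
wr2 [0.405 0.217 0.   ]
jar [0.474 0.385 0.07 ]
357 160 1.3292344 [ 0.602 -0.219  0.104]
354 185 1.4119488 [ 0.542 -0.216  0.016]
210 190 1.3880635 [0.529 0.206 0.043]
204 179 1.3139751 [0.552 0.205 0.119]
300 200 1.4301813 [ 0.501 -0.055 -0.004]
```

Request:
play_rows(motion=[-0.2,-0.15,-0.1,0,0,0,-0.2,-0.15,-0.1,0,0,0,-0.22,-0.16,-0.04,0,0,0,-0.22,-0.16,-0.04,0,0,0,-0.22,-0.16,-0.04,0,0,0,-0.22,-0.16,-0.04,0,0,0,-0.22,-0.16,-0.04,0,0,0,-0.22,-0.16,-0.04,0,0,0])

```text
time_s: 0.77
tool_pos: [0.3646, 0.381, 0.2355]
orientation: [[-0.969, 0.247, -0.0], [0.247, 0.969, -0.0], [0.0, -0.0, -1.0]]
force: [-0.2, 0.5, 0.9]
grip_width: 0.094
grasp_force: 0.0
```

Request:
play_rows(motion=[-0.22,-0.16,-0.04,0,0,0,-0.22,-0.16,-0.04,0,0,0,-0.22,-0.16,-0.04,0,0,0,-0.22,-0.16,-0.04,0,0,0,-0.22,-0.16,-0.04,0,0,0,-0.22,-0.16,-0.04,0,0,0,0,0,0,0,0,0,0,0,0,0,0,0])

```text
time_s: 1.43
tool_pos: [0.5216, 0.1915, 0.2712]
orientation: [[-0.967, 0.253, 0.0], [0.253, 0.967, -0.001], [-0.001, -0.001, -1.0]]
force: [-0.2, 1.0, -0.2]
grip_width: 0.0934
grasp_force: 0.0
```

```bash
python3 - <<'E'
from h import *
p,d,c=snap("blk"); s=robot.state(); print(s["time_s"],s["tool_pos"],s["joint_pos"].round(1))
R=s["orientation"]
for t in [(.60,-.218,.26),(.59,-.2,.26)]: togo(t)
E
```

```text
1.4833 [0.52009144 0.19389936 0.27095589] [-28.9  22.5   8.1  94.3  -3.5  63.5  55.7]
shift [-1.2   -2.527  0.072]
shift [-1.106 -2.427  0.072]
```

View pics/blk.png

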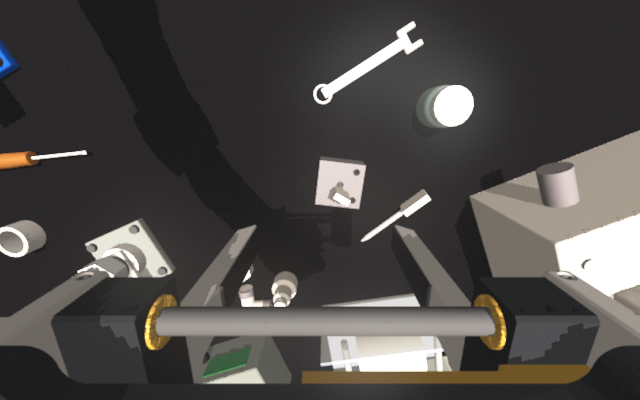

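The block is at (340,185), with the pin's white handle at (342,197). The other, longer pin lies free at (362–430, 192–240), and the mount is at the left, around (130,255).

```bash
python3 - <<'E'
from h import *
p,d,c=load("blk"); P=cloud(c,d)
def rect(m,n):
    q=P[m]; print(n,len(q),q.mean(0).round(4),[np.round(x,4) for x in cv2.minAreaRect(q[:,:2].astype(np.float32))])
reg=(np.hypot(P[...,0]-.552,P[...,1]-.205)<.07)&(d>0)
v,u=np.mgrid[:400,:640]; reg&=(v<230)
z=P[...,2]
rect(reg&(abs(z-.043)<.006),"blocktop"); rect(reg&(z>.112),"handletop"); print(z[reg].max())
m=(u>355)&(u<435)&(v>188)&(v<245)&(z>.006); rect(m,"other"); print(np.percentile(z[m],[5,50,95]))
E
```

```text
blocktop 1745 [0.5485 0.209  0.0447] [array([0.5528, 0.2087]), array([0.0749, 0.0757]), np.float64(68.7532)]
handletop 205 [0.5451 0.2184 0.1784] [array([0.5383, 0.2225]), array([0.0236, 0.056 ]), np.float64(46.2449)]
0.31688846750233113
other 1239 [0.5872 0.2744 0.1438] [array([0.5576, 0.2854]), array([0.2388, 0.1332]), np.float64(2.8367)]
[0.00991202 0.03571956 0.33501177]
```

Request:
play_rows(motion=[-0.12,-0.25,0,0,0,0,-0.12,-0.25,0,0,0,0,-0.12,-0.25,0,0,0,0,-0.12,-0.25,0,0,0,0,-0.12,-0.25,0,0,0,0,-0.12,-0.25,0,0,0,0,-0.12,-0.25,0,0,0,0,-0.12,-0.25,0,0,0,0])

```text
time_s: 2.15
tool_pos: [0.5856, -0.1308, 0.271]
orientation: [[-0.97, 0.243, -0.001], [0.243, 0.97, 0.002], [0.001, 0.001, -1.0]]
force: [1.6, 0.2, -1.1]
grip_width: 0.0939
grasp_force: 0.0
```

Request:
play_rows(motion=[-0.1,-0.2,0,0,0,0,-0.1,-0.2,0,0,0,0,0,0,0,0,0,0,0,0,0,0,0,0,0,0,0,0,0,0,0,0,0,0,0,0,0,0,0,0,0,0,0,0,0,0,0,0])

```text
time_s: 2.82
tool_pos: [0.6, -0.1955, 0.2715]
orientation: [[-0.97, 0.245, 0.0], [0.245, 0.97, 0.001], [0.0, 0.001, -1.0]]
force: [0.4, -0.5, -0.1]
grip_width: 0.094
grasp_force: 0.0
```

```bash
python3 - <<'E'
from h import *
p,d,c=snap("mnt"); s=robot.state(); print(s["time_s"],s["tool_pos"],s["joint_pos"].round(1),s["torque"])
u,v=map(int,proj(c,(.6,-.218,.1))); print(u,v)
x=max(0,u-90);y=max(0,v-75)
cv2.imwrite("pics/mntc.png",cv2.resize(p[y:y+150,x:x+180],None,fx=4,fy=4,interpolation=cv2.INTER_CUBIC)); print(x,y)
E
```

```text
2.8667 [ 0.59996438 -0.19599541  0.27155188] [ 8.1 29.9 12.6 82.3 -6.7 68.6 97.3] [-0.0026302   0.02929099  0.00845758]
309 179
219 104
```

View pics/mntc.png

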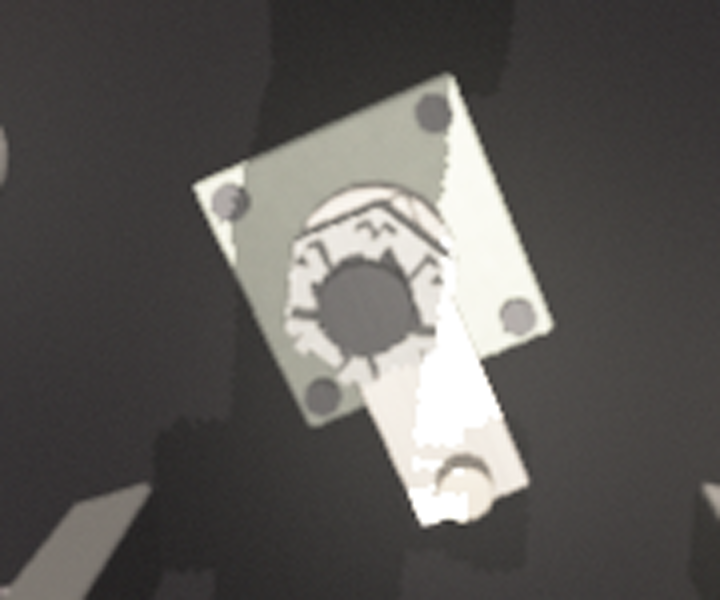

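The spindle top is at crop (365,305) and the mount's arm points to (470,500). The slot edges are too coarse from here, so I'll look obliquely from closer.

Request:
play_rows(motion=[0.07,-0.05,0.24,0,0,0,0.07,-0.05,0.24,0,0,0,0.07,-0.05,0.24,0,-0.067,0,0,0,0,0,-0.067,0,0,0,0,0,-0.067,0,0,0,0,0,-0.067,0,0,0,0,0,-0.067,0,0,0,0,0,0,0])

```text
time_s: 3.53
tool_pos: [0.564, -0.2014, 0.1702]
orientation: [[-0.894, 0.24, 0.378], [0.229, 0.971, -0.075], [-0.385, 0.019, -0.923]]
force: [-0.5, 0.0, -0.3]
grip_width: 0.0942
grasp_force: 0.0
```

```bash
python3 - <<'E'
from h import *
p,d,c=snap("obl"); s=robot.state(); print(s["time_s"],s["tool_pos"],s["joint_pos"].round(1))
u,v=map(int,proj(c,(.6,-.218,.1))); print(u,v)
x=max(0,u-75);y=max(0,v-60)
a=cv2.resize(p[y:y+120,x:x+150],None,fx=5,fy=5,interpolation=cv2.INTER_CUBIC)
a=(255*(a/255.)**.6).astype(np.uint8)
cv2.imwrite("pics/oblc.png",a); print(x,y)
P=cloud(c,d); 
p2,d2,c2=load("blk"); Q=cloud(c2,d2); m=(np.hypot(Q[...,0]-.552,Q[...,1]-.205)<.03)&(d2>0)&(abs(Q[...,2]-.118)<.005)
q=Q[m]; print(len(q),q.mean(0),cv2.minAreaRect(q[:,:2].astype(np.float32)))
E
```

```text
3.5833 [ 0.56651504 -0.20263857  0.17123693] [ 12.4  22.4   8.9 120.5 -24.5  16.1 118.1]
317 200
242 140
137 [0.55395892 0.20710185 0.1192401 ] ((0.5545538067817688, 0.2071724534034729), (0.023632418364286423, 0.01039334386587143), 42.86314392089844)
```

View pics/oblc.png

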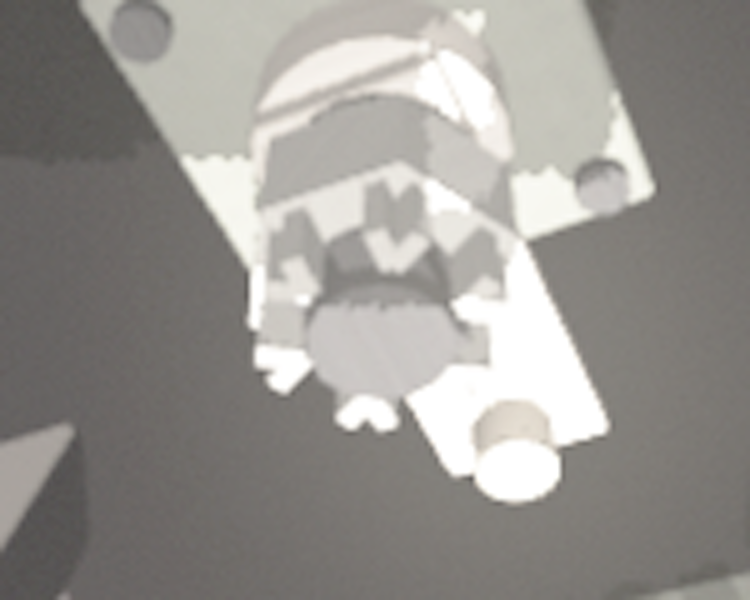

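The oblique view shows the near tooth at crop (395,230), with slots either side at (335,240) and (445,245) and spindle wall visible through them. I'll use the depth to find the hole.

```bash
python3 - <<'E'
from h import *
for n in ("mnt","obl"):
    p,d,c=load(n); P=cloud(c,d); x,y,z=np.moveaxis(P,-1,0)
    near=(np.hypot(x-.6,y+.218)<.05)&(d>0)
    m=near&(z>.1125)&(z<.119)
    q=P[m]; r=cv2.minEnclosingCircle(q[:,:2].astype(np.float32)); print(n,"top",m.sum(),q.mean(0).round(4),np.round(r[0],4),round(r[1],4), np.percentile(q[:,2],[5,50,95]).round(4))
    # plate orientation
    m=(np.hypot(x-.6,y+.218)<.1)&(abs(z-.016)<.004)&(d>0); print("plate",cv2.minAreaRect(P[m][:,:2].astype(np.float32)))
    m=(np.hypot(x-.6,y+.218)<.13)&(np.hypot(x-.6,y+.218)>.05)&(abs(z-.05)<.004)&(d>0); print("arm",cv2.minAreaRect(P[m][:,:2].astype(np.float32)))
    ax=np.array(q.mean(0)[:2])
    rr=np.hypot(x-ax[0],y-ax[1]); th=np.degrees(np.arctan2(y-ax[1],x-ax[0]))
    h=near&(rr<.0155)&(z<.108)&(z>.08); print("hole pts",h.sum())
    for t,a,b in sorted(zip(th[h].round(),rr[h].round(4),z[h].round(4)))[:40]: print((t,a*1e3,b*1e3),end=" ")
    w=near&(rr>.0155)&(rr<.0185)&(z<.111)&(z>.09); print("\nwall",np.histogram(th[w],bins=np.arange(-180,181,10)))
    cr=near&(rr>.02)&(rr<.028)&(z>.107)&(z<.1125+.002); hh=np.histogram(th[cr],bins=np.arange(-180,181,5)); print("crown",hh[0],np.median(z[cr]))
E
```

```text
mnt top 440 [ 0.5984 -0.216   0.1144] [ 0.5904 -0.2121] 0.0257 [0.1131 0.1144 0.1156]
plate ((0.5986544489860535, -0.21611496806144714), (0.11994009464979172, 0.11998575925827026), 8.796676635742188)
arm ((0.674606204032898, -0.20413339138031006), (0.06567303091287613, 0.05012279376387596), 9.057180404663086)
hole pts 7
(np.float64(-178.0), np.float64(14.6), np.float64(94.8)) (np.float64(-173.0), np.float64(15.0), np.float64(94.60000000000001)) (np.float64(-160.0), np.float64(15.100000000000001), np.float64(94.2)) (np.float64(107.0), np.float64(15.4), np.float64(93.7)) (np.float64(164.0), np.float64(15.100000000000001), np.float64(100.4)) (np.float64(171.0), np.float64(14.0), np.float64(94.39999999999999)) (np.float64(176.0), np.float64(14.3), np.float64(94.7)) 
wall (array([5, 6, 5, 5, 3, 3, 3, 0, 0, 0, 1, 0, 0, 0, 0, 1, 0, 0, 0, 0, 0, 1,
       3, 2, 4, 2, 2, 4, 3, 8, 5, 6, 5, 3, 1, 5]), array([-180, -170, -160, -150, -140, -130, -120, -110, -100,  -90,  -80,
        -70,  -60,  -50,  -40,  -30,  -20,  -10,    0,   10,   20,   30,
         40,   50,   60,   70,   80,   90,  100,  1
[... 3179 characters left out ...]
.float64(94.39999999999999)) 
wall (array([10, 11, 10, 21,  4,  3,  6,  1,  0,  0,  0,  0,  0,  0,  0,  0,  0,
        0,  0,  0,  0,  0,  0,  0,  4,  2,  6,  9, 17, 15,  9,  9,  1,  4,
        3,  1]), array([-180, -170, -160, -150, -140, -130, -120, -110, -100,  -90,  -80,
        -70,  -60,  -50,  -40,  -30,  -20,  -10,    0,   10,   20,   30,
         40,   50,   60,   70,   80,   90,  100,  110,  120,  130,  140,
        150,  160,  170,  180]))
crown [ 0  0  0  0  0 19 13  7 13 11  9  2  0  0  0  0  0 16 12 10 11  7  9  0
  0  0  0  0  1 13  7  7  8  5  5  0  0  0  0  0  3  9 12  7 12 15  3  0
  0  0  0  0  9 10 12  7 17 15  1  0  0  0  0  0  8 16 16  7 12 15  9  0] 0.11046093931558075
```

```bash
cat >> h.py <<'E'
def nutangle(n,ax,hole=True):
    p,d,c=load(n); P=cloud(c,d); x,y,z=np.moveaxis(P,-1,0); x=x-ax[0]; y=y-ax[1]
    r=np.hypot(x,y); th=np.arctan2(y,x); ok=d>0
    cr=ok&(r>.020)&(r<.028)&(z>.105)&(z<.113)
    tooth=np.degrees(np.angle(np.exp(6j*th[cr]).mean()))/6
    print("slot angle mod 60:",((tooth+30)%60).round(2),"crown z",np.median(z[cr]).round(4),cr.sum())
    h=ok&(r<.0148)&(z<.0975)&(z>.091); q=np.c_[x[h],y[h]]
    if hole and len(q)>20:
        best=[]
        for a in np.arange(120,240,.5):
            s=-np.sin(np.radians(a))*q[:,0]+np.cos(np.radians(a))*q[:,1]; l=np.cos(np.radians(a))*q[:,0]+np.sin(np.radians(a))*q[:,1]
            best.append((np.percentile(abs(s),95),a))
        print("hole pts",len(q),"best",sorted(best)[:3]); return q
E
python3 - <<'E'
from h import *
q=nutangle("obl",(.5982,-.2160)); nutangle("mnt",(.5985,-.2161))
r=np.hypot(*q.T); t=np.degrees(np.arctan2(q[:,1],q[:,0]))%360
for a in range(0,15,3):
    m=(r>a/1e3)&(r<(a+3)/1e3); 
    if m.any(): print(a,m.sum(),np.percentile(t[m],[0,50,100]).round(1))
E
```

```text
slot angle mod 60: 7.84 crown z 0.1104 465
hole pts 43 best [(np.float64(0.00409638486896435), np.float64(204.5)), (np.float64(0.004110969008948564), np.float64(203.0)), (np.float64(0.004112176347358143), np.float64(205.0))]
slot angle mod 60: 8.03 crown z 0.1106 260
6 10 [177.4 192.  224.2]
9 18 [180.8 206.9 227.5]
12 15 [183.1 201.3 217.7]
```

```bash
python3 - <<'E'
from h import *
p,d,c=load("obl"); P=cloud(c,d); x,y,z=np.moveaxis(P,-1,0); x=x-.5982;y=y+.216;r=np.hypot(x,y);t=np.degrees(np.arctan2(y,x))%360
w=(d>0)&(r>.0158)&(r<.0182)&(z>.096)&(z<.106)&(t>90)&(t<270); print(np.sort(t[w].round()))
a=np.radians(67.9); R=np.array([[-np.sin(a),np.cos(a),0],[np.cos(a),np.sin(a),0],[0,0,-1]])
togo((.5982,-.2160,.175),R=R)
E
```

```text
[102. 104. 118. 119. 121. 125. 126. 127. 127. 128. 128. 140. 212. 213.
 214. 242. 247.]
shift [-0.219 -0.035  0.064]
turn [0.0288 0.2517 0.0878]
```

Request:
play_rows(motion=[-0.11,-0.017,0.032,0,0,0,-0.11,-0.017,0.032,0,0,0,0,0,0,0.007,0.063,0.022,0,0,0,0.007,0.063,0.022,0,0,0,0.007,0.063,0.022,0,0,0,0.007,0.063,0.022,0,0,0,0,0,0,0,0,0,0,0,0])

```text
time_s: 4.25
tool_pos: [0.6013, -0.2172, 0.1742]
orientation: [[-0.928, 0.373, 0.0], [0.373, 0.928, -0.004], [-0.002, -0.004, -1.0]]
force: [0.4, -0.1, -0.5]
grip_width: 0.0941
grasp_force: 0.0
```

```bash
python3 - <<'E'
from h import *
snap("pre"); nutangle("pre",(.5982,-.2160))
a=np.radians(67.9); R=np.array([[-np.sin(a),np.cos(a),0],[np.cos(a),np.sin(a),0],[0,0,-1]])
togo((.5982,-.2160,.060),R=R)
p,d,c=load("pre"); P=cloud(c,d); m=(np.hypot(P[...,0]-.598,P[...,1]+.216)<.03)&(abs(P[...,2]-.1145)<.0015); q=P[m][:,:2].astype(np.float32); print(cv2.minEnclosingCircle(q),q.mean(0)); print(robot.state()["joint_pos"].round(1))
E
```

```text
slot angle mod 60: 8.02 crown z 0.1105 473
shift [0.012 0.004 0.762]
turn [-0.0016  0.0006  0.0012]
((0.5960202813148499, -0.21160520613193512), 0.021724829450249672) [ 0.59844977 -0.21622351]
[  3.3  36.5  23.8  89.2 -16.3  57.7  99.7]
```

Request:
play_rows(motion=[0.003,0.001,0.15,0,0,0,0.003,0.001,0.15,0,0,0,0.003,0.001,0.15,0,0,0,0.003,0.001,0.15,0,0,0,0,0,0.1,0,0,0,0,0,0.06,0,0,0,0,0,0,0,0,0,0,0,0,0,0,0])

```text
time_s: 4.97
tool_pos: [0.5974, -0.2152, 0.0616]
orientation: [[-0.927, 0.376, 0.001], [0.376, 0.927, 0.0], [-0.001, 0.0, -1.0]]
force: [0.3, -0.6, -0.6]
grip_width: 0.0942
grasp_force: 0.0
```

Request:
play_rows(motion=[0,0,0,0,0,0,0,0,0,0,0,0,0,0,0,0,0,0,0,0,0,0,0,0,0,0,0,0,0,0,0,0,0,0,0,0,0,0,0,0,0,0,0,0,0,0,0,0], fingers=0)

```text
time_s: 5.63
tool_pos: [0.5975, -0.2159, 0.0612]
orientation: [[-0.927, 0.375, 0.0], [0.375, 0.927, -0.001], [-0.001, -0.0, -1.0]]
force: [-3.3, -1.4, 2.3]
grip_width: 0.0522
grasp_force: 30.0
```

```bash
python3 -c "
from h import *
s=robot.state();print(s)"
```

```text
{'time_s': 5.6333, 'joint_pos': array([  5.19625943,  43.62393418,  20.57675112,  95.41554621,
       -20.15720442,  44.61559139, 102.97976649]), 'qvel': array([ 0.09784012, -0.05303342,  0.02195704,  0.02001758, -0.02354589,
        0.05840263,  0.05510805]), 'joint_torque': array([-1.39943864e+00, -5.46839726e+01,  4.61899996e+00, -1.45461890e+01,
       -5.44061735e-01,  5.32523997e-02, -3.14722233e-02]), 'tool_pos': array([ 0.59746386, -0.21592739,  0.06119299]), 'orientation': array([[-9.26822860e-01,  3.75498635e-01,  4.01055750e-04],
       [ 3.75498345e-01,  9.26822837e-01, -6.48944696e-04],
       [-6.15385476e-04, -4.50861009e-04, -9.99999709e-01]]), 'force': array([-3.31584735, -1.36265336,  2.28720203]), 'torque': array([-0.45124159,  0.31233672, -0.01999262]), 'grasp_force': 30.000666975975037, 'grip_width': 0.052151505740961224}
```

Request:
play_rows(motion=[0,0,0.0005,0,0,0.07,0,0,0.0005,0,0,0.07,0,0,0.0005,0,0,0.07,0,0,0.0005,0,0,0.07,0,0,0.0005,0,0,0.07,0,0,0.0005,0,0,0.07,0,0,0.0005,0,0,0.07,0,0,0,0,0,0])

```text
time_s: 6.3
tool_pos: [0.5988, -0.2149, 0.0607]
orientation: [[-0.402, 0.915, 0.002], [0.915, 0.402, -0.0], [-0.001, 0.002, -1.0]]
force: [0.3, -0.5, 3.3]
grip_width: 0.0518
grasp_force: 30.0
```

```bash
cat >> h.py <<'E'
def brief():
    s=robot.state(); R=s["orientation"]; print(s["time_s"],"pos",s["tool_pos"].round(4),"yaw_y",np.degrees(np.arctan2(R[1,1],R[0,1])).round(1),"F",s["force"].round(1),"T",s["torque"].round(3),"w",round(s["grip_width"],4),s["grasp_force"].round(1),"j",s["joint_pos"].round(0))
E
python3 -c "
from h import *
brief()"
```

```text
Traceback (most recent call last):
  File "h.py", line 43, in brief
    s=robot.state(); R=s["orientation"]; print(s["time_s"],"pos",s["tool_pos"].round(4),"yaw_y",np.degrees(np.arctan2(R[1,1],R[0,1])).round(1),"F",s["force"].round(1),"T",s["torque"].round(3),"w",round(s["grip_width"],4),s["grasp_force"].round(1),"j",s["joint_pos"].round(0))
                                                                                                                                                                                                                             ^^^^^^^^^^^^^^^^^^^^^^
AttributeError: 'float' object has no attribute 'round'
```

Request:
play_rows(motion=[0,0,0.0004,0,0,0.04,0,0,0.0004,0,0,0.04,0,0,0.0004,0,0,0.04,0,0,0.0004,0,0,0.04,0,0,0.0004,0,0,0.04,0,0,0.0004,0,0,0.04,0,0,0,0,0,0,0,0,0,0,0,0])

```text
time_s: 6.97
tool_pos: [0.5995, -0.2148, 0.0604]
orientation: [[-0.044, 0.999, 0.003], [0.999, 0.044, -0.0], [-0.0, 0.003, -1.0]]
force: [4.5, -0.5, 1.6]
grip_width: 0.0518
grasp_force: 30.0
```

```bash
sed -i 's/s\["grasp_force"\].round(1)/round(s["grasp_force"],1)/' h.py
python3 -c "
from h import *
brief()"
```

```text
6.9667 pos [ 0.5995 -0.2148  0.0604] yaw_y 2.5 F [ 4.5 -0.5  1.6] T [-0.162 -1.025 -0.107] w 0.0518 30.0 j [ -4.  48.  38.  96. -37.  50.  52.]
```

Request:
play_rows(motion=[0,0,0.0004,0,0,0.04,0,0,0.0004,0,0,0.04,0,0,0.0004,0,0,0.04,0,0,0.0004,0,0,0.04,0,0,0.0004,0,0,0.04,0,0,0.0004,0,0,0.04,0,0,0,0,0,0,0,0,0,0,0,0])

```text
time_s: 7.63
tool_pos: [0.6, -0.2152, 0.0603]
orientation: [[0.326, 0.945, 0.004], [0.945, -0.326, -0.001], [0.0, 0.004, -1.0]]
force: [5.6, -0.2, 1.0]
grip_width: 0.0521
grasp_force: 30.0
```

```bash

python3 -c "
from h import *
brief()"
```

```text
7.6333 pos [ 0.6    -0.2152  0.0603] yaw_y -19.0 F [ 5.6 -0.2  1. ] T [-0.41  -1.423  0.496] w 0.0521 30.0 j [ -7.  50.  44.  96. -42.  52.  35.]
```

Request:
play_rows(motion=[0,0,0.0003,0,0,0.03,0,0,0.0003,0,0,0.03,0,0,0.0003,0,0,0.03,0,0,0.0003,0,0,0.03,0,0,0,0,0,0,0,0,0,0,0,0,0,0,0,0,0,0,0,0,0,0,0,0])

```text
time_s: 8.3
tool_pos: [0.6002, -0.2154, 0.0601]
orientation: [[0.497, 0.868, 0.005], [0.868, -0.497, -0.001], [0.001, 0.005, -1.0]]
force: [6.0, -1.4, 1.0]
grip_width: 0.0521
grasp_force: 30.1
```

```bash

python3 -c "
from h import *
brief()"
```

```text
8.3 pos [ 0.6002 -0.2154  0.0601] yaw_y -29.8 F [ 6.  -1.4  1. ] T [-0.578 -1.566  0.598] w 0.0521 30.1 j [ -8.  51.  47.  96. -45.  53.  26.]
```

```bash

python3 -c "
from h import *
brief(); p,d,c=snap('g1'); P=cloud(c,d); m=(abs(P[...,2]-.1142)<.0015)&(np.hypot(P[...,0]-.598,P[...,1]+.216)<.019); print(m.sum(),P[m].mean(0)); nutangle('g1',(.5982,-.216)); brief()
x,y,z=np.moveaxis(P,-1,0); x=x-.5982;y=y+.216;r=np.hypot(x,y);t=np.degrees(np.arctan2(y,x))%360
h=(d>0)&(r<.0148)&(z<.107)&(z>.09); print(np.c_[t[h],1e3*r[h],1e3*z[h]].round()[::max(1,h.sum()//20)])
"
```

```text
8.3 pos [ 0.6002 -0.2154  0.0601] yaw_y -29.8 F [ 6.  -1.4  1. ] T [-0.578 -1.566  0.598] w 0.0521 30.1 j [ -8.  51.  47.  96. -45.  53.  26.]
1845 [ 0.60004675 -0.21601771  0.1144103 ]
slot angle mod 60: 31.89 crown z 0.1096 1228
hole pts 22 best [(np.float64(0.011341508323025969), np.float64(237.0)), (np.float64(0.011411370026561757), np.float64(237.5)), (np.float64(0.011412855380518687), np.float64(236.5))]
8.35 pos [ 0.6003 -0.2154  0.0602] yaw_y -29.8 F [ 5.8 -2.   1.2] T [-0.552 -1.624  0.665] w 0.052 30.1 j [ -8.  51.  47.  96. -45.  53.  26.]
[[ 91.  15.  93.]
 [ 93.  15.  94.]
 [ 97.  15.  95.]
 [100.  15.  95.]
 [ 94.  14.  97.]
 [ 18.  14.  94.]
 [105.  14.  95.]
 [ 97.  14.  98.]
 [ 90.  14. 100.]
 [ 14.  14.  94.]
 [104.  14.  97.]
 [ 96.  15. 100.]
 [ 12.  14.  94.]
 [107.  15.  98.]
 [101.  14. 100.]
 [ 91.  15. 104.]
 [  5.  14.  94.]
 [107.  15. 100.]
 [ 99.  14. 103.]
 [  1.  15.  94.]
 [102.  15. 103.]
 [107.  14. 102.]
 [111.  14. 103.]]
```

```bash
cat >> h.py <<'E'
def view2(n):
    p,d,c=load(n); P=cloud(c,d)
    m=(abs(P[...,2]-.1145)<.002)&(np.hypot(P[...,0]-.599,P[...,1]+.216)<.0195)
    for _ in range(3):
        ct=P[m][:,:2]; e=cv2.minAreaRect(ct.astype(np.float32))[0]; m=(abs(P[...,2]-.1145)<.002)&(np.hypot(P[...,0]-e[0],P[...,1]-e[1])<.0185)
    print("axis",np.round(e,4)); nutangle(n,e,False)
    x,y,z=np.moveaxis(P,-1,0); x=x-e[0];y=y-e[1];r=np.hypot(x,y);t=np.degrees(np.arctan2(y,x))%360
    h=(d>0)&(r<.0155)&(z<.106)&(z>.09)
    w=(d>0)&(r>.0162)&(r<.0178)&(z<.106)&(z>.096)
    b=np.arange(0,361,10)
    print("hole",np.histogram(t[h],b)[0]); print("wall",np.histogram(t[w],b)[0])
    return np.c_[t[h],1e3*r[h],1e3*z[h]]
E
python3 -c "
from h import *
for n in ('obl','pre','g1'): view2(n)
"
```

```text
axis [ 0.5987 -0.2161]
slot angle mod 60: 8.14 crown z 0.1103 445
hole [ 0  0  0  0  0  0  0  0  5  6  5  2  0  0  1  0  0  1  8  9 13 14  5  0
  0  0  0  0  0  0  0  0  0  0  0  0]
wall [0 0 0 0 0 0 2 0 0 0 1 0 6 1 1 0 0 0 0 0 0 0 0 0 2 0 0 0 0 0 0 0 0 0 0 0]
axis [ 0.5986 -0.2165]
slot angle mod 60: 7.89 crown z 0.1105 483
hole [0 0 0 0 0 0 0 0 0 1 0 0 0 0 0 0 0 5 3 2 2 1 0 0 0 0 0 0 0 0 0 0 0 0 0 0]
wall [0 0 0 0 0 0 0 2 0 1 0 1 1 0 1 0 0 0 0 0 0 2 2 1 1 1 0 0 0 0 0 0 0 0 0 0]
axis [ 0.5997 -0.2163]
slot angle mod 60: 31.84 crown z 0.1096 1273
hole [11 15 12  9  0  0  0  1  8 16 17  4  0  0  0  0  0  0  0  0  0  0  0  0
  0  0  0  0  0  0  0  0  0  0  2  9]
wall [ 3  0  0  0 10  0  0  4  0  0  0  5  3  1  2  0  0  0  0  0  0  0  0  0
  0  0  0  0  0  0  0  0  2  5  0  0]
```

```bash
python3 -c "
from h import *
for n in ('obl','g1'):
    q=view2(n); q=q[(q[:,2]>92.5)&(q[:,2]<97)]
    if n=='g1': q=q[(q[:,0]<60)|(q[:,0]>300)]
    for a in range(-10,40,4):
        s=q[:,1]*np.sin(np.radians(q[:,0]-a))*(-1 if n=='obl' else 1); print(a,len(q),np.percentile(s,[0,3,10,50,90,97,100]).round(1))
"
```

```text
axis [ 0.5987 -0.2161]
slot angle mod 60: 8.14 crown z 0.1103 445
hole [ 0  0  0  0  0  0  0  0  5  6  5  2  0  0  1  0  0  1  8  9 13 14  5  0
  0  0  0  0  0  0  0  0  0  0  0  0]
wall [0 0 0 0 0 0 2 0 0 0 1 0 6 1 1 0 0 0 0 0 0 0 0 0 2 0 0 0 0 0 0 0 0 0 0 0]
-10 52 [-15.3 -15.2 -14.1   5.4   9.1   9.9  10.8]
-6 52 [-15.4 -15.3 -14.5   4.7   8.6   9.2  10.1]
-2 52 [-15.5 -15.2 -14.7   4.    8.    8.5   9.2]
2 52 [-15.4 -15.1 -14.9   3.3   7.4   7.7   8.3]
6 52 [-15.3 -15.2 -14.9   2.6   6.8   7.    7.4]
10 52 [-15.3 -15.1 -14.8   1.8   6.    6.4   6.5]
14 52 [-15.2 -15.2 -14.8   1.    5.1   5.6   5.8]
18 52 [-15.3 -15.1 -14.4   0.2   4.4   4.9   5.1]
22 52 [-15.3 -14.9 -14.   -0.5   3.4   4.1   4.5]
26 52 [-15.2 -14.7 -13.5  -1.3   2.5   3.4   3.7]
30 52 [-15.1 -14.4 -12.9  -2.2   1.6   2.6   3. ]
34 52 [-14.8 -14.1 -12.3  -3.    0.9   1.9   2.3]
38 52 [-14.5 -13.6 -11.6  -3.8   0.1   1.1   1.5]
axis [ 0.5997 -0.2163]
slot angle mod 60: 31.84 crown z 0.1096 1273
hole [11 15 12  9  0  0  0  1  8 16 17  4  0  0  0  0  0  0  0  0  0  0  0  0
  0  0  0  0  0  0  0  0  0  0  2  9]
wall [ 3  0  0  0 10  0  0  4  0  0  0  5  3  1  2  0  0  0  0  0  0  0  0  0
  0  0  0  0  0  0  0  0  2  5  0  0]
-10 51 [-1.   0.   1.3  5.2  8.9  9.9 10.7]
-6 51 [-2.1 -1.   0.2  4.4  8.1  9.1 10. ]
-2 51 [-3.1 -2.1 -0.8  3.4  7.2  8.2  9.1]
2 51 [-4.2 -3.1 -1.9  2.5  6.3  7.3  8.2]
6 51 [-5.2 -4.2 -2.9  1.5  5.3  6.3  7.3]
10 51 [-6.2 -5.2 -4.   0.6  4.3  5.3  6.4]
14 51 [-7.1 -6.1 -5.  -0.4  3.3  4.3  5.4]
18 51 [-8.  -7.1 -6.  -1.4  2.3  3.3  4.3]
22 51 [-8.9 -8.  -7.  -2.3  1.3  2.3  3.3]
26 51 [-9.8 -8.9 -7.9 -3.2  0.2  1.2  2.3]
30 51 [-10.6  -9.7  -8.7  -4.2  -0.8   0.2   1.2]
34 51 [-11.3 -10.5  -9.5  -5.1  -1.8  -0.9   0.1]
38 51 [-12.  -11.2 -10.2  -6.   -2.9  -1.9  -0.9]
```

Request:
play_rows(motion=[0,0,0.0004,0,0,0.045,0,0,0.0004,0,0,0.045,0,0,0.0004,0,0,0.045,0,0,0.0004,0,0,0.045,0,0,0.0004,0,0,0.045,0,0,0.0004,0,0,0.03,0,0,0,0,0,0,0,0,0,0,0,0])

```text
time_s: 9.02
tool_pos: [0.6006, -0.2161, 0.0599]
orientation: [[0.796, 0.606, 0.005], [0.606, -0.796, -0.003], [0.003, 0.005, -1.0]]
force: [6.7, -1.8, 1.9]
grip_width: 0.0524
grasp_force: 30.1
```

```bash
python3 -c "
from h import *
brief(); snap('g2'); q=view2('g2'); q=q[(q[:,2]>92.5)&(q[:,2]<97)&((q[:,0]<60)|(q[:,0]>300))]
for a in range(-2,22,4):
    s=q[:,1]*np.sin(np.radians(q[:,0]-a)); print(a,len(q),np.percentile(s,[0,3,10,50,90,97,100]).round(1))
"
```

```text
9.0167 pos [ 0.6006 -0.2161  0.0599] yaw_y -52.7 F [ 6.7 -1.8  1.9] T [-0.868 -1.633  0.793] w 0.0524 30.1 j [-11.  53.  52.  96. -49.  56.   7.]
axis [ 0.5999 -0.2167]
slot angle mod 60: 9.36 crown z 0.1093 1253
hole [18 22  9  0  0  0  0  0  1  5  5  1  0  0  0  0  0  0  0  0  0  0  0  0
  0  0  0  0  0  0  0  0  0  0 22 13]
wall [0 0 0 0 0 4 5 8 0 4 0 0 7 0 0 0 0 0 0 0 0 0 0 0 0 0 0 0 0 0 1 2 2 5 4 0]
-2 79 [-4.6 -3.7 -3.4  1.9  5.2  5.8  6.1]
2 79 [-5.6 -4.7 -4.3  1.   4.3  5.   5.2]
6 79 [-6.6 -5.6 -5.2 -0.1  3.4  4.1  4.3]
10 79 [-7.6 -6.6 -6.  -1.1  2.5  3.2  3.5]
14 79 [-8.5 -7.5 -6.8 -2.   1.6  2.3  2.6]
18 79 [-9.4 -8.5 -7.6 -3.1  0.7  1.5  1.8]
```

Request:
play_rows(motion=[0,0,0,0,0,0,0,0,0,0,0,0,0,0,0,0,0,0,0,0,0,0,0,0,0,0,-0.25,0,0,0,0,0,-0.25,0,0,0,0,0,-0.25,0,0,0,0,0,-0.25,0,0,0], fingers=1)

```text
time_s: 9.73
tool_pos: [0.5956, -0.2151, 0.2098]
orientation: [[0.8, 0.6, -0.003], [0.6, -0.8, 0.001], [-0.002, -0.003, -1.0]]
force: [0.2, -0.7, -0.7]
grip_width: 0.0936
grasp_force: 0.0
```

```bash
python3 -c "
from h import *
brief(); snap('after'); view2('after')
p,d,c=load('obl'); P=cloud(c,d); a=np.radians(9); dx=P[...,0]-.5987; dy=P[...,1]+.2161; l=dx*np.cos(a)+dy*np.sin(a); t=-dx*np.sin(a)+dy*np.cos(a)
m=(d>0)&(l>.07)&(l<.13)&(abs(t)<.03)&(P[...,2]>.055)&(P[...,2]<.12); print('knob',P[m][:,2].max(),l[m].min(),l[m].max())
p,d,c=load('blk'); P=cloud(c,d); m=(np.hypot(P[...,0]-.554,P[...,1]-.207)<.016)&(d>0)&(abs(P[...,2]-.1195)<.002); q=P[m][:,:2]; w,v=np.linalg.eigh(np.cov((q-q.mean(0)).T)); print(q.mean(0),np.degrees(np.arctan2(v[1,1],v[0,1])))
a=np.radians(42.9); R=np.array([[-np.sin(a),np.cos(a),0],[np.cos(a),np.sin(a),0],[0,0,-1]])
togo((.554,.207,.2),R=R)
"
```

```text
9.7333 pos [ 0.5956 -0.2151  0.2098] yaw_y -53.1 F [ 0.2 -0.7 -0.7] T [-0.063  0.064 -0.005] w 0.0936 0.0 j [-14.  44.  60.  88. -40.  71.  -1.]
axis [ 0.5999 -0.2171]
slot angle mod 60: 10.25 crown z 0.1094 359
hole [2 3 2 1 0 0 0 0 0 0 0 0 0 0 0 0 0 0 0 0 0 0 0 0 0 0 0 0 0 0 0 0 0 0 0 0]
wall [0 0 0 0 2 0 2 2 0 0 0 0 0 0 0 0 0 0 0 0 0 0 0 0 0 0 0 0 0 0 0 0 2 2 0 0]
knob 0.0708956973966125 0.08228563663300689 0.10587853423857461
[0.55456794 0.20711222] -137.157518828072
shift [ 1.461 -2.449  0.104]
turn [ 0.0058  0.0026 -1.0669]
```

Request:
play_rows(motion=[0.133,-0.223,0,0,0,0,0.133,-0.223,0,0,0,0,0.133,-0.223,0,0,0,0,0.133,-0.223,0,0,0,0,0.133,-0.223,0,0,0,0,0.133,-0.223,0,0,0,0,0.133,-0.223,0,0,0,0,0.133,-0.223,0,0,0,0])

```text
time_s: 10.45
tool_pos: [0.5626, 0.0961, 0.2085]
orientation: [[0.8, 0.6, -0.002], [0.6, -0.8, 0.0], [-0.001, -0.001, -1.0]]
force: [0.2, -0.0, 0.1]
grip_width: 0.094
grasp_force: 0.0
```

Request:
play_rows(motion=[0.133,-0.223,0,0,0,0,0.133,-0.223,0,0,0,0,0.133,-0.223,0,0,0,-0.076,0,0,0,0,0,-0.076,0,0,0,0,0,-0.076,0,0,0,0,0,-0.076,0,0,0,0,0,-0.076,0,0,0,0,0,-0.076])

```text
time_s: 11.12
tool_pos: [0.5508, 0.2102, 0.2084]
orientation: [[0.203, 0.979, -0.002], [0.979, -0.203, -0.001], [-0.001, -0.002, -1.0]]
force: [-0.1, 0.3, 0.7]
grip_width: 0.0938
grasp_force: 0.0
```

Request:
play_rows(motion=[0,0,0,0,0,-0.076,0,0,0,0,0,-0.076,0,0,0,0,0,-0.076,0,0,0,0,0,-0.076,0,0,0,0,0,-0.076,0,0,0,0,0,-0.076,0,0,0,0,0,-0.076,0,0,0,0,0,-0.076])

```text
time_s: 11.78
tool_pos: [0.5508, 0.2099, 0.2084]
orientation: [[-0.682, 0.731, -0.002], [0.731, 0.682, -0.001], [0.001, -0.002, -1.0]]
force: [0.3, 0.3, -1.1]
grip_width: 0.0939
grasp_force: 0.0
```

```bash
python3 -c "
from h import *
brief(); p,d,c=snap('pin1'); P=cloud(c,d); 
m=(np.hypot(P[...,0]-.554,P[...,1]-.207)<.018)&(d>0)&(abs(P[...,2]-.119)<.003); q=P[m][:,:2]; w,v=np.linalg.eigh(np.cov((q-q.mean(0)).T)); a=np.degrees(np.arctan2(v[1,1],v[0,1])); print(len(q),q.mean(0),a,cv2.minAreaRect(q.astype(np.float32)))
a=np.radians(a%180); R=np.array([[-np.sin(a),np.cos(a),0],[np.cos(a),np.sin(a),0],[0,0,-1]])
togo((*q.mean(0),.083),R=R)
"
```

```text
11.7833 pos [0.5508 0.2099 0.2084] yaw_y 43.0 F [ 0.3  0.3 -1.1] T [-0.038  0.05   0.065] w 0.0939 0.0 j [-48.  34.  40.  95. -24.  61.  43.]
182 [0.5549894 0.2073064] 45.29974363103203 ((0.5550765991210938, 0.20689421892166138), (0.02349204383790493, 0.009827733039855957), 46.571746826171875)
shift [-0.032  0.01   0.837]
turn [-0.0011 -0.0006 -0.0222]
```

Request:
play_rows(motion=[-0.016,0.005,0.15,0,0,-0.017,-0.016,0.005,0.2,0,0,0,0,0,0.2,0,0,0,0,0,0.18,0,0,0,0,0,0.1,0,0,0,0,0,0,0,0,0,0,0,0,0,0,0,0,0,0,0,0,0])

```text
time_s: 12.5
tool_pos: [0.5571, 0.2083, 0.0857]
orientation: [[-0.696, 0.718, 0.002], [0.718, 0.696, 0.0], [-0.001, 0.001, -1.0]]
force: [0.3, 0.6, -0.6]
grip_width: 0.0939
grasp_force: 0.0
```

Request:
play_rows(motion=[0,0,0,0,0,0,0,0,0,0,0,0,0,0,0,0,0,0,0,0,0,0,0,0,0,0,0,0,0,0,0,0,0,0,0,0,0,0,0,0,0,0,0,0,0,0,0,0], fingers=0)

```text
time_s: 13.17
tool_pos: [0.5565, 0.2087, 0.0849]
orientation: [[-0.697, 0.717, 0.001], [0.717, 0.697, 0.001], [0.0, 0.001, -1.0]]
force: [0.8, -0.3, -0.2]
grip_width: 0.0445
grasp_force: 0.0
```

Request:
play_rows(motion=[0,0,-0.05,0,0,0,0,0,-0.05,0,0,0,0,0,-0.1,0,0,0,0,0,-0.1,0,0,0,0,0,-0.1,0,0,0,0,0,-0.1,0,0,0,0,0,-0.1,0,0,0,0,0,0,0,0,0])

```text
time_s: 13.83
tool_pos: [0.5588, 0.2089, 0.1785]
orientation: [[-0.697, 0.717, 0.006], [0.717, 0.697, 0.003], [-0.002, 0.006, -1.0]]
force: [1.3, -1.2, 0.3]
grip_width: 0.0001
grasp_force: 0.0
```

```bash
python3 -c "
from h import *
brief()
a=np.radians(90); R=np.array([[-np.sin(a),np.cos(a),0],[np.cos(a),np.sin(a),0],[0,0,-1]])
togo((.48,0.0,.18),R=R)
"
```

```text
13.8333 pos [0.5588 0.2089 0.1785] yaw_y 44.2 F [ 1.3 -1.2  0.3] T [-0.076 -0.045 -0.017] w 0.0001 0.0 j [-47.  36.  39.  96. -26.  57.  45.]
shift [-0.632 -1.348 -0.017]
turn [ 0.0032  0.0031 -0.5088]
```

Request:
play_rows(motion=[0,0,-0.1,0,0,0,0,0,-0.1,0,0,0,0,0,0,0,0,0,0,0,0,0,0,0,0,0,0,0,0,0,0,0,0,0,0,0,0,0,0,0,0,0,0,0,0,0,0,0], fingers=0.55)

```text
time_s: 14.5
tool_pos: [0.556, 0.2085, 0.2041]
orientation: [[-0.697, 0.717, -0.001], [0.717, 0.697, 0.0], [0.0, -0.0, -1.0]]
force: [0.7, -0.5, -0.0]
grip_width: 0.0497
grasp_force: 0.0
```

```bash
python3 -c "
from h import *
brief(); p,d,c=snap('pin2'); P=cloud(c,d); 
m=(np.hypot(P[...,0]-.555,P[...,1]-.207)<.025)&(d>0)&(P[...,2]<.16)&(P[...,2]>.1); print(np.histogram(P[m][:,2],bins=np.arange(.1,.16,.004)))
m&=P[...,2]>.115
q=P[m][:,:2]; w,v=np.linalg.eigh(np.cov((q-q.mean(0)).T)); a=np.degrees(np.arctan2(v[1,1],v[0,1])); print(len(q),q.mean(0),a,cv2.minAreaRect(q.astype(np.float32)))
u,v=map(int,proj(c,(.555,.207,.1))); print(u,v); cv2.imwrite('pics/pin2c.png',cv2.resize(p[max(0,v-100):v+100,u-130:u+130],None,fx=3,fy=3,interpolation=cv2.INTER_CUBIC)[:600])
"
```

```text
14.5 pos [0.556  0.2085 0.2041] yaw_y 44.2 F [ 0.7 -0.5 -0. ] T [-0.075  0.033  0.01 ] w 0.0497 0.0 j [-47.  34.  40.  95. -24.  60.  44.]
(array([ 16,  15,  23,  17, 139,  63,   0,   0,   0,   0,   0,   0,   0,
         0]), array([0.1  , 0.104, 0.108, 0.112, 0.116, 0.12 , 0.124, 0.128, 0.132,
       0.136, 0.14 , 0.144, 0.148, 0.152, 0.156]))
208 [0.55547464 0.20734074] -135.53624653269844 ((0.5557752251625061, 0.20717376470565796), (0.022769633680582047, 0.010458391159772873), 44.4819450378418)
323 188
```

View pics/pin2c.png

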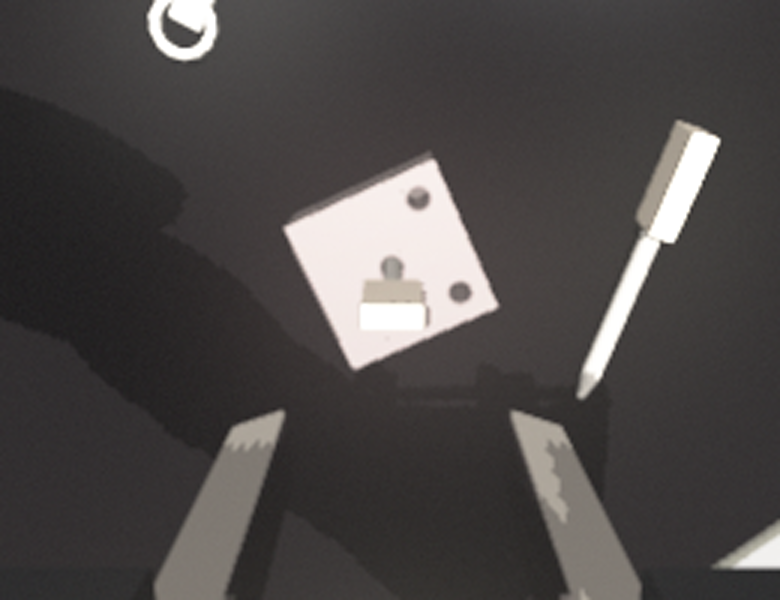

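The pin still stands in the block, with its handle top at crop (393,315) square to the fingers. The fingers hadn't had time to close, so I'll go again.

Request:
play_rows(motion=[0,-0.008,0.15,0,0,0,0,0,0.2,0,0,0,0,0,0.2,0,0,0,0,0,0.16,0,0,0,0,0,0.1,0,0,0,0,0,0,0,0,0,0,0,0,0,0,0,0,0,0,0,0,0])

```text
time_s: 15.22
tool_pos: [0.5566, 0.2078, 0.0843]
orientation: [[-0.697, 0.717, 0.002], [0.717, 0.697, 0.001], [-0.001, 0.002, -1.0]]
force: [0.0, -0.3, 0.5]
grip_width: 0.0516
grasp_force: 0.0
```

Request:
play_rows(motion=[0,0,0,0,0,0,0,0,0,0,0,0,0,0,0,0,0,0,0,0,0,0,0,0,0,0,0,0,0,0,0,0,0,0,0,0,0,0,0,0,0,0,0,0,0,0,0,0], fingers=0)

```text
time_s: 15.88
tool_pos: [0.5547, 0.2068, 0.0838]
orientation: [[-0.697, 0.717, -0.001], [0.717, 0.697, -0.0], [0.001, -0.001, -1.0]]
force: [-0.5, -1.4, 4.6]
grip_width: 0.0024
grasp_force: 3.6
```

Request:
play_rows(motion=[0,0,0,0,0,0,0,0,0,0,0,0,0,0,0,0,0,0,0,0,0,0,0,0,0,0,0,0,0,0,0,0,0,0,0,0,0,0,0,0,0,0,0,0,0,0,0,0])

```text
time_s: 16.55
tool_pos: [0.5552, 0.2071, 0.0839]
orientation: [[-0.697, 0.717, -0.0], [0.717, 0.697, 0.0], [0.0, -0.0, -1.0]]
force: [-2.7, -1.4, 4.4]
grip_width: 0.0007
grasp_force: 2.7
```

```bash
python3 -c "
from h import *
brief(); p,d,c=snap('pin3'); brief()
u,v=map(int,proj(c,(.555,.207,.1))); print(u,v); v=min(v,300); cv2.imwrite('pics/pin3c.png',cv2.resize(p[v-100:v+100,u-130:u+130],None,fx=3,fy=3,interpolation=cv2.INTER_CUBIC)[:600])
"
```

```text
16.55 pos [0.5552 0.2071 0.0839] yaw_y 44.2 F [-2.7 -1.4  4.4] T [-0.388  0.575 -0.018] w 0.0007 2.7 j [-44.  42.  34. 102. -31.  46.  50.]
16.6 pos [0.5552 0.2071 0.0839] yaw_y 44.2 F [-2.6 -0.4  4.9] T [-0.466  0.586  0.003] w 0.0006 2.7 j [-44.  42.  34. 102. -31.  46.  50.]
324 226
```

View pics/pin3c.png

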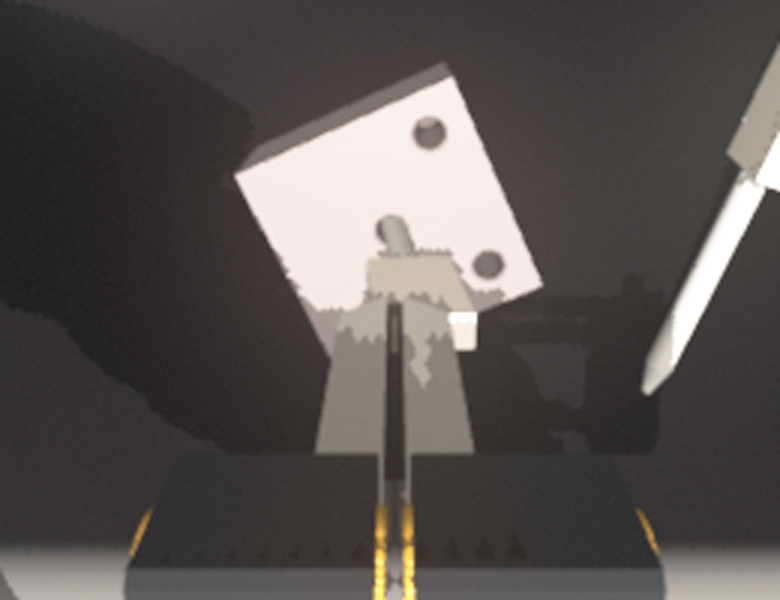

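The fingers have shut in front of the handle. It has slipped to their far side, and the white top corner shows at (463,330). The pin is still in its hole but leaning. I'll compare the fingertip and handle positions.

```bash
python3 -c "
from h import *
p,d,c=load('pin3'); z=np.load('pin3.npz'); print('TCP px',proj(c,z['pos']), 'grasp px',proj(c,z['pos']-.019*z['R'][:,2]))
P=cloud(c,d); T=(P-z['pos'])@z['R']*1e3
for v in range(190,250,6): print(v,[tuple(T[v,u].round().astype(int)) for u in (310,318,322,332,340,348)])
p2,d2,c2=load('pin2'); z2=np.load('pin2.npz'); P2=cloud(c2,d2); T2=(P2-z2['pos'])@z2['R']*1e3
m=(abs(P2[...,2]-.1195)<.003)&(np.hypot(P2[...,0]-.555,P2[...,1]-.207)<.025); q=T2[m]; print('handle top in tool frame pin2',q.min(0),q.max(0))
"
```

```text
TCP px (np.float64(324.8987661420275), np.float64(219.06385687002626)) grasp px (np.float64(324.87238020352294), np.float64(227.95795434764688))
190 [(np.int64(15), np.int64(-14), np.int64(39)), (np.int64(15), np.int64(-7), np.int64(39)), (np.int64(15), np.int64(-3), np.int64(38)), (np.int64(15), np.int64(7), np.int64(39)), (np.int64(15), np.int64(14), np.int64(40)), (np.int64(15), np.int64(22), np.int64(40))]
196 [(np.int64(9), np.int64(-14), np.int64(39)), (np.int64(9), np.int64(-7), np.int64(39)), (np.int64(9), np.int64(-3), np.int64(39)), (np.int64(9), np.int64(7), np.int64(39)), (np.int64(9), np.int64(14), np.int64(39)), (np.int64(9), np.int64(22), np.int64(38))]
202 [(np.int64(3), np.int64(-14), np.int64(39)), (np.int64(3), np.int64(-7), np.int64(39)), (np.int64(3), np.int64(-3), np.int64(39)), (np.int64(3), np.int64(7), np.int64(38)), (np.int64(3), np.int64(15), np.int64(38)), (np.int64(3), np.int64(22), np.int64(38))]
208 [(np.int64(-3), np.int64(-15), np.int64(38)), (np.int64(-3), np.int64(-7), np.int64(38)), (np.int64(-3), np.int64(-3), np.int64(39)), (np.int64(4), np.int64
[... 1145 characters left out ...]
, (np.int64(3), np.int64(17), np.int64(-34))]
238 [(np.int64(10), np.int64(-9), np.int64(-59)), (np.int64(10), np.int64(-4), np.int64(-59)), (np.int64(10), np.int64(-2), np.int64(-58)), (np.int64(10), np.int64(4), np.int64(-58)), (np.int64(10), np.int64(9), np.int64(-58)), (np.int64(-1), np.int64(17), np.int64(-34))]
244 [(np.int64(10), np.int64(-9), np.int64(-67)), (np.int64(10), np.int64(-4), np.int64(-67)), (np.int64(10), np.int64(-2), np.int64(-68)), (np.int64(10), np.int64(4), np.int64(-67)), (np.int64(10), np.int64(9), np.int64(-67)), (np.int64(-63), np.int64(27), np.int64(82))]
handle top in tool frame pin2 [ -6.07539068 -12.47969675  82.73197696] [ 4.39890112 10.28138963 87.63048446]
```

```bash
python3 -c "
from h import *
for n in ('pin2','blk','pin3'):
    p,d,c=load(n); z=np.load(n+'.npz'); P=cloud(c,d); T=(P-z['pos'])@z['R']*1e3
    m=(d>0)&(abs(T[...,1])<62)&(abs(T[...,0])<14)&(T[...,2]<25)&(T[...,2]>-75)
    q=T[m]; print(n,len(q))
    for s in (-1,1):
        k=q[q[:,1]*s>0]; 
        if len(k): print(s,'z max pts',k[np.argsort(-k[:,2])[:400:40]].round(1).tolist())
    if n=='blk':
        print([tuple(T[v,u].round(0)) for u,v in ((255,228),(252,230),(246,236),(240,245),(398,230),(405,240))])
    if n=='pin2':
        print([tuple(T[v,u].round(0)) for u,v in ((286,226),(282,230),(275,236),(364,226),(368,230))])
"
```

```text
pin2 1414
-1 z max pts [[7.1, -24.5, -36.0], [-6.0, -24.4, -40.7], [8.3, -25.5, -44.0], [10.0, -33.7, -46.3], [1.2, -24.4, -49.0], [9.9, -29.7, -51.0], [2.5, -24.5, -53.3], [10.0, -29.5, -55.8], [10.3, -29.2, -57.9], [9.9, -30.1, -59.9]]
1 z max pts [[8.0, 25.4, -36.1], [-6.9, 25.4, -40.5], [9.8, 27.7, -43.9], [10.1, 29.9, -46.5], [1.8, 25.3, -48.7], [10.2, 31.1, -51.5], [9.7, 29.5, -53.5], [10.0, 32.3, -55.7], [10.4, 34.4, -57.9], [-1.0, 25.2, -59.9]]
[(np.float64(10.0), np.float64(-27.0), np.float64(-39.0)), (np.float64(10.0), np.float64(-28.0), np.float64(-47.0)), (np.float64(10.0), np.float64(-31.0), np.float64(-55.0)), (np.float64(10.0), np.float64(27.0), np.float64(-39.0)), (np.float64(10.0), np.float64(29.0), np.float64(-46.0))]
blk 1833
-1 z max pts [[1.7, -46.6, -36.0], [10.1, -48.0, -39.6], [10.4, -53.5, -42.0], [-4.1, -46.5, -44.4], [0.6, -46.3, -46.5], [10.0, -49.9, -48.0], [1.7, -46.7, -50.2], [5.4, -46.6, -51.8], [9.8, -51.6, -53.7], [3.6, -46.5, -55.4]]
1 z max pts [[0.7, 47.8, -35.2], [8.7, 48.3, -39.7], [9.7, 51.1, -41.9], [8.5, 47.2, -44.3], [-4.7, 47.7, -46.1], [10
[... 172 characters left out ...]
0.0), np.float64(-49.0), np.float64(-45.0)), (np.float64(10.0), np.float64(-50.0), np.float64(-56.0)), (np.float64(10.0), np.float64(-50.0), np.float64(-68.0)), (np.float64(9.0), np.float64(50.0), np.float64(-43.0)), (np.float64(11.0), np.float64(49.0), np.float64(-63.0))]
pin3 1617
-1 z max pts [[3.4, -0.9, 24.3], [6.1, -0.7, -6.7], [4.6, -5.3, -16.3], [10.0, -1.3, -37.4], [9.9, -6.6, -44.3], [10.1, -6.5, -48.0], [10.1, -2.5, -51.3], [8.3, -1.2, -54.9], [9.8, -1.7, -58.3], [8.6, -0.5, -61.3]]
1 z max pts [[5.3, 1.0, 24.4], [5.0, 2.7, 11.2], [5.9, 6.7, 1.1], [5.9, 14.0, -3.9], [5.7, 10.5, -7.9], [5.3, 15.9, -11.5], [5.9, 3.2, -15.3], [5.6, 5.4, -18.6], [5.2, 12.9, -21.7], [5.6, 11.3, -24.6]]
```

The tips of the fingers are really 36 mm short of the reported TCP: depth puts them at tool z = -36, and they rest on the handle's top. I'll apply that offset from here on.

Request:
play_rows(motion=[0,0,-0.1,0,0,0,0,0,-0.2,0,0,0,0,0,-0.2,0,0,0,0,0,0,0,0,0,0,0,0,0,0,0,0,0,0,0,0,0,0,0,0,0,0,0,0,0,0,0,0,0], fingers=0.6)

```text
time_s: 17.27
tool_pos: [0.5547, 0.2077, 0.1571]
orientation: [[-0.697, 0.717, -0.002], [0.717, 0.697, -0.0], [0.001, -0.001, -1.0]]
force: [-0.0, -0.3, -0.5]
grip_width: 0.0504
grasp_force: 0.0
```

```bash
cat >> h.py <<'E'
def pinlook(n):
    p,d,c=snap(n); P=cloud(c,d); z=np.load(n+'.npz')
    m=(np.hypot(P[...,0]-.555,P[...,1]-.207)<.03)&(d>0)&(P[...,2]<.13)&(P[...,2]>.115)
    q=P[m]; r=cv2.minAreaRect(q[:,:2].astype(np.float32)); print(len(q),q.mean(0).round(4),np.round(q[:,2].max(),4),r)
    w,v=np.linalg.eigh(np.cov((q[:,:2]-q[:,:2].mean(0)).T)); a=np.degrees(np.arctan2(v[1,1],v[0,1]))%180
    print("yaw",a); return q.mean(0),a
def Rdown(deg):
    a=np.radians(deg); return np.array([[-np.sin(a),np.cos(a),0],[np.cos(a),np.sin(a),0],[0,0,-1]])
E
python3 -c "
from h import *
brief(); q,a=pinlook('pin4'); togo((q[0],q[1],.047),R=Rdown(a))"
```

```text
17.2667 pos [0.5547 0.2077 0.1571] yaw_y 44.2 F [-0.  -0.3 -0.5] T [-0.045 -0.004  0.032] w 0.0504 0.0 j [-46.  37.  38.  98. -27.  55.  46.]
266 [0.5578 0.2123 0.1194] 0.1218 ((0.5582036375999451, 0.21231025457382202), (0.02344239130616188, 0.010242375545203686), 41.97395324707031)
yaw 43.12505441795139
shift [0.007 0.037 0.735]
turn [-0.0007 -0.0006  0.0121]
```

Request:
play_rows(motion=[0.005,0.03,0.1,0,0,0,0,0,0.15,0,0,0,0,0,0.15,0,0,0,0,0,0.15,0,0,0,0,0,0.12,0,0,0,0,0,0.065,0,0,0,0,0,0,0,0,0,0,0,0,0,0,0])

```text
time_s: 17.98
tool_pos: [0.5582, 0.2113, 0.0474]
orientation: [[-0.697, 0.717, -0.0], [0.717, 0.697, -0.0], [0.0, -0.0, -1.0]]
force: [0.9, -0.4, 0.5]
grip_width: 0.0561
grasp_force: 0.0
```

Request:
play_rows(motion=[0,0,0,0,0,0,0,0,0,0,0,0,0,0,0,0,0,0,0,0,0,0,0,0,0,0,0,0,0,0,0,0,0,0,0,0,0,0,0,0,0,0,0,0,0,0,0,0], fingers=0)

```text
time_s: 18.65
tool_pos: [0.5565, 0.2096, 0.0482]
orientation: [[-0.697, 0.717, -0.003], [0.717, 0.697, -0.001], [0.001, -0.003, -1.0]]
force: [-3.1, -3.9, 4.6]
grip_width: 0.0249
grasp_force: 29.7
```

Request:
play_rows(motion=[0,0,-0.05,0,0,0,0,0,-0.06,0,0,0,0,0,-0.08,0,0,0,0,0,-0.12,0,0,0,0,0,-0.15,0,0,0,0,0,-0.15,0,0,0,0,0,-0.15,0,0,0,0,0,0,0,0,0])

```text
time_s: 19.32
tool_pos: [0.5631, 0.2134, 0.168]
orientation: [[-0.698, 0.716, 0.012], [0.716, 0.698, 0.006], [-0.004, 0.012, -1.0]]
force: [0.7, -0.5, -0.9]
grip_width: 0.0241
grasp_force: 29.9
```

```bash
python3 -c "
from h import *
brief(); togo((.45,0.02,.15),R=Rdown(90)); 
p,d=robot.read_camera('side'); cv2.imwrite('pics/s2.png',p[180:380,180:440])
for n,q in (('valve',(.719,.049)),('spare',(.672,-.022)),('wrench',(.405,.217))): pass
"
```

```text
19.3167 pos [0.5631 0.2134 0.168 ] yaw_y 44.2 F [ 0.7 -0.5 -0.9] T [-0.004 -0.077 -0.029] w 0.0241 29.9 j [-47.  36.  39.  97. -27.  56.  46.]
shift [-0.397 -1.441  0.104]
turn [ 0.0063  0.0056 -0.5084]
```

View pics/s2.png

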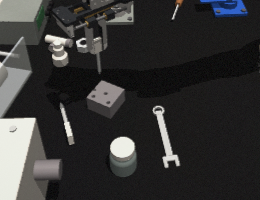

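The pin is drawn clear of the block and hangs from the gripper at about (98,60). The bystanders look undisturbed.

Request:
play_rows(motion=[-0.085,-0.215,0.007,0,0,0,-0.085,-0.215,0.007,0,0,0,-0.085,-0.215,0.007,0,0,0,-0.085,-0.215,0.007,0,0,0,-0.085,-0.215,0.007,0,0,0,-0.085,-0.215,0.007,0,0,0,-0.085,-0.215,0.007,0,0,0,-0.085,-0.215,0.007,0,0,0])

```text
time_s: 20.03
tool_pos: [0.4443, -0.0423, 0.1534]
orientation: [[-0.698, 0.716, 0.002], [0.716, 0.698, 0.001], [-0.001, 0.002, -1.0]]
force: [-0.2, -0.5, -0.7]
grip_width: 0.0237
grasp_force: 30.0
```

Request:
play_rows(motion=[0,0,0,0,0,-0.073,0,0,0,0,0,-0.073,0,0,0,0,0,-0.073,0,0,0,0,0,-0.073,0,0,0,0,0,-0.073,0,0,0,0,0,-0.073,0,0,0,0,0,-0.07,0,0,0,0,0,0])

```text
time_s: 20.7
tool_pos: [0.4451, -0.0411, 0.1535]
orientation: [[-1.0, -0.002, 0.002], [-0.002, 1.0, 0.001], [-0.002, 0.001, -1.0]]
force: [0.1, -0.4, -0.4]
grip_width: 0.0238
grasp_force: 30.0
```

Request:
play_rows(motion=[0,0,0,0,0.07,0,0,0,0,0,0.07,0,0,0,0,0,0.07,0,0,0,0,0,0.07,0,0,0,0,0,0.07,0,0,0,0,0,0.07,0,0,0,0,0,0.07,0,0,0,0,0,0.07,0])

```text
time_s: 21.37
tool_pos: [0.4458, -0.0409, 0.1529]
orientation: [[-0.636, 0.002, -0.772], [0.002, 1.0, 0.001], [0.772, -0.001, -0.636]]
force: [-0.6, -0.1, -0.8]
grip_width: 0.0235
grasp_force: 30.0
```

```bash
python3 -c "
from h import *
brief(); print(robot.state()['orientation'].round(3))"
```

```text
21.3667 pos [ 0.4458 -0.0409  0.1529] yaw_y 89.9 F [-0.6 -0.1 -0.8] T [ 0.03  -0.856  0.005] w 0.0235 30.0 j [-10.  58.  23.  73. -10. 103. 105.]
[[-0.636  0.002 -0.772]
 [ 0.002  1.     0.001]
 [ 0.772 -0.001 -0.636]]
```

Request:
play_rows(motion=[-0.154,0,0.127,0,0,0,-0.154,0,0.127,0,0,0,-0.154,0,0.127,0,0,0,-0.1,0,0.083,0,0,0,-0.05,0,0.041,0,0,0,0,0,0,0,0,0,0,0,0,0,0,0,0,0,0,0,0,0])

```text
time_s: 22.03
tool_pos: [0.4457, -0.0416, 0.0355]
orientation: [[-0.64, 0.001, -0.769], [0.001, 1.0, 0.001], [0.769, -0.0, -0.64]]
force: [-0.1, 0.2, -0.2]
grip_width: 0.0237
grasp_force: 30.0
```

Request:
play_rows(motion=[-0.026,0,0.021,0,0,0,-0.026,0,0.021,0,0,0,-0.026,0,0.021,0,0,0,-0.026,0,0.021,0,0,0,0,0,0,0,0,0,0,0,0,0,0,0,0,0,0,0,0,0,0,0,0,0,0,0])

```text
time_s: 22.7
tool_pos: [0.4446, -0.0416, 0.0153]
orientation: [[-0.637, 0.001, -0.771], [0.001, 1.0, 0.001], [0.771, 0.0, -0.637]]
force: [-0.9, -1.0, 4.6]
grip_width: 0.0236
grasp_force: 30.0
```

```bash
python3 -c "
from h import *
brief()"
```

```text
22.7 pos [ 0.4446 -0.0416  0.0153] yaw_y 89.9 F [-0.9 -1.   4.6] T [-0.004  0.646  0.083] w 0.0236 30.0 j [ -9.  68.  22.  73. -13.  93. 105.]
```

Request:
play_rows(motion=[-0.023,0,0.019,0,0.028,0,-0.023,0,0.019,0,0.028,0,-0.023,0,0.017,0,0.028,0,-0.023,0,0.016,0,0.028,0,0,0,0,0,0,0,0,0,0,0,0,0,0,0,0,0,0,0,0,0,0,0,0,0])

```text
time_s: 23.37
tool_pos: [0.4451, -0.0414, -0.003]
orientation: [[-0.496, 0.001, -0.868], [-0.0, 1.0, 0.001], [0.868, 0.001, -0.496]]
force: [-0.3, -0.6, -0.3]
grip_width: 0.0236
grasp_force: 30.0
```

```bash
python3 -c "
from h import *
brief()"
```

```text
23.3667 pos [ 0.4451 -0.0414 -0.003 ] yaw_y 89.9 F [-0.3 -0.6 -0.3] T [-0.019 -0.838  0.044] w 0.0236 30.0 j [ -8.  77.  21.  62. -13. 104. 103.]
```

Request:
play_rows(motion=[0,0,0,0,0,0,0,0,0,0,0,0,0,0,0,0,0,0,0,0,0,0,0,0,0,0,0,0,0,0,0,0,0,0,0,0,0,0,0,0,0,0,0,0,0,0,0,0], fingers=0.6)

```text
time_s: 24.03
tool_pos: [0.4444, -0.0414, -0.003]
orientation: [[-0.493, 0.001, -0.87], [-0.0, 1.0, 0.001], [0.87, 0.001, -0.493]]
force: [0.2, -0.0, 0.1]
grip_width: 0.0567
grasp_force: 0.0
```

Request:
play_rows(motion=[0.1,0,-0.15,0,0,0,0.13,0,-0.15,0,0,0,0.15,0,-0.15,0,0,0,0.15,0,-0.15,0,0,0,0.15,0,-0.05,0,-0.07,0,0.15,0,0,0,-0.07,0,0,0,0,0,-0.07,0,0,0,0,0,-0.07,0])

```text
time_s: 24.7
tool_pos: [0.4562, -0.0416, 0.1471]
orientation: [[-0.828, 0.001, -0.561], [0.0, 1.0, 0.001], [0.561, 0.0, -0.828]]
force: [0.5, 0.2, 0.2]
grip_width: 0.0568
grasp_force: 0.0
```

```bash
python3 -c "
from h import *
brief(); togo((.50,-.04,.18),R=Rdown(90))"
```

```text
24.7 pos [ 0.4562 -0.0416  0.1471] yaw_y 90.0 F [0.5 0.2 0.2] T [-0.014 -0.528  0.022] w 0.0568 0.0 j [-4. 45.  9. 85. -4. 84. 96.]
shift [-0.119  0.011 -0.346]
turn [ 0.0004 -0.3795 -0.0004]
```

Request:
play_rows(motion=[-0.06,0,-0.17,0,-0.073,0,-0.06,0,-0.17,0,-0.073,0,0,0,0,0,-0.073,0,0,0,0,0,-0.073,0,0,0,0,0,-0.073,0,0,0,0,0,-0.014,0,0,0,0,0,0,0,0,0,0,0,0,0])

```text
time_s: 25.37
tool_pos: [0.4974, -0.0414, 0.1805]
orientation: [[-1.0, 0.001, -0.009], [0.001, 1.0, 0.0], [0.009, 0.0, -1.0]]
force: [1.6, -0.6, 0.3]
grip_width: 0.0561
grasp_force: 0.0
```

```bash
cat >> h.py <<'E'
def lying(n):
    p,d,c=snap(n); P=cloud(c,d); z=np.load(n+'.npz')
    m=(abs(P[...,2]-.008)<.0055)&(d>0)&(abs(P[...,0]-.49)<.11)&(abs(P[...,1]+.04)<.09)
    m=cv2.morphologyEx(m.astype(np.uint8),cv2.MORPH_OPEN,np.ones((2,2)))
    k,l,s,_=cv2.connectedComponentsWithStats(m); i=1+np.argmax(s[1:,4]); m=l==i
    q=P[m]; x=q[:,:2]-q[:,:2].mean(0); w,v=np.linalg.eigh(np.cov(x.T)); e=v[:,1]; s_=x@e; o=x@v[:,0]
    wd=[np.ptp(o[abs(s_-t)<.006]) if (abs(s_-t)<.006).sum()>3 else 0 for t in (s_.min()+.01,s_.max()-.01)]
    if wd[0]>wd[1]: e=-e; s_=-s_
    r=cv2.minAreaRect(q[:,:2].astype(np.float32))
    hm=s_>s_.max()-.034; h=q[hm]
    hr=cv2.minAreaRect(h[:,:2].astype(np.float32))
    print("pts",len(q),"rect",r,"dir tip->handle",np.degrees(np.arctan2(e[1],e[0])).round(1),"len",np.ptp(s_),"widths",wd,"z handle",np.median(h[:,2]).round(4),"z shank",np.median(q[~hm][:,2]).round(4))
    print("handle rect",hr,"handle end",(q[:,:2].mean(0)+e*s_.max()).round(4)); return q,e,hr
E
python3 -c "
from h import *
brief(); lying('lie1')"
```

```text
25.3667 pos [ 0.4974 -0.0414  0.1805] yaw_y 90.0 F [ 1.6 -0.6  0.3] T [ 0.013 -0.029 -0.002] w 0.0561 0.0 j [ -5.  23.   9. 109.  -5.  48.  96.]
pts 765 rect ((0.4563027024269104, -0.03998815268278122), (0.11726204305887222, 0.02293548919260502), 0.550348162651062) dir tip->handle 0.1 len 0.11720698069848115 widths [np.float64(0.02195082392235757), np.float64(0.006892075801546518)] z handle 0.0102 z shank 0.0079
handle rect ((0.4980052709579468, -0.039045389741659164), (0.022251931950449944, 0.033591657876968384), 89.65827178955078) handle end [ 0.5149 -0.0393]
```

```bash
python3 -c "
from h import *
c=cam('top'); D=np.load('top0.npy'); P=cloud(c,D); m=(D>0)&(P[...,2]>.03)&(P[...,0]>.7)&(P[...,1]<.0)&(P[...,1]>-.33); q=P[m]; print('box',q.min(0),np.percentile(q,[1,50,99],axis=0))
m2=m&(P[...,2]>.07); print(P[m2][:,0].min())
togo((.496,-.0395,-.032),R=Rdown(90.3))"
```

```text
box [ 0.70011371 -0.23582571  0.0300873 ] [[ 0.82764821 -0.22935302  0.0356607 ]
 [ 0.89519863 -0.12438138  0.09764045]
 [ 0.98020187 -0.01141241  0.1044345 ]]
0.7001782588689822
shift [0.003 0.012 1.414]
turn [ 0.0002 -0.0055 -0.0036]
```

Request:
play_rows(motion=[0.003,0.012,0.2,0,-0.0055,-0.0036,0,0,0.25,0,0,0,0,0,0.25,0,0,0,0,0,0.25,0,0,0,0,0,0.25,0,0,0,0,0,0.12,0,0,0,0,0,0,0,0,0,0,0,0,0,0,0])

```text
time_s: 26.08
tool_pos: [0.4964, -0.0396, -0.0197]
orientation: [[-1.0, -0.005, -0.003], [-0.005, 1.0, 0.0], [0.003, 0.0, -1.0]]
force: [0.8, 0.1, 0.1]
grip_width: 0.0562
grasp_force: 0.0
```

```bash
python3 -c "
from h import *
brief(); togo((.496,-.0395,-.032),R=Rdown(90.3))"
```

```text
26.0833 pos [ 0.4964 -0.0396 -0.0197] yaw_y 90.3 F [0.8 0.1 0.1] T [ 0.001 -0.028  0.018] w 0.0562 0.0 j [ -1.  42.   4. 119.  -8.  19. 100.]
shift [0.002 0.    0.082]
turn [ 0.0003 -0.0022 -0.0001]
```

Request:
play_rows(motion=[0,0,0.03,0,-0.002,0,0,0,0.03,0,0,0,0,0,0.022,0,0,0,0,0,0,0,0,0,0,0,0,0,0,0,0,0,0,0,0,0,0,0,0,0,0,0,0,0,0,0,0,0])

```text
time_s: 26.75
tool_pos: [0.4964, -0.0395, -0.0303]
orientation: [[-1.0, -0.005, 0.003], [-0.005, 1.0, 0.0], [-0.003, 0.0, -1.0]]
force: [-0.2, -0.2, -0.3]
grip_width: 0.0565
grasp_force: 0.0
```

Request:
play_rows(motion=[0,0,0,0,0,0,0,0,0,0,0,0,0,0,0,0,0,0,0,0,0,0,0,0,0,0,0,0,0,0,0,0,0,0,0,0,0,0,0,0,0,0,0,0,0,0,0,0], fingers=0)

```text
time_s: 27.42
tool_pos: [0.4962, -0.0396, -0.0306]
orientation: [[-1.0, -0.005, 0.002], [-0.005, 1.0, 0.0], [-0.002, 0.0, -1.0]]
force: [0.3, -0.9, -0.6]
grip_width: 0.0235
grasp_force: 30.0
```

Request:
play_rows(motion=[0,0,-0.03,0,0,0,0,0,-0.06,0,0,0,0,0,-0.1,0,0,0,0,0,-0.2,0,0,0,0,0,-0.2,0,0,0,0,0,-0.2,0,0,0,0,0,-0.2,0,0,0,0,0,0,0,0,0])

```text
time_s: 28.08
tool_pos: [0.4996, -0.0399, 0.1237]
orientation: [[-1.0, -0.005, 0.012], [-0.005, 1.0, 0.0], [-0.012, 0.0, -1.0]]
force: [1.8, 0.5, -0.9]
grip_width: 0.0233
grasp_force: 30.0
```

```bash
python3 -c "
from h import *
brief(); n='held'; p,d,c=snap(n); z=np.load(n+'.npz'); P=cloud(c,d); T=((P-z['pos'])@z['R'])*1e3
for x0 in range(20,100,10):
    m=(d>0)&(abs(T[...,0]-x0)<4)&(abs(T[...,1])<16)&(T[...,2]<5)&(T[...,2]>-70); q=T[m]; 
    if len(q)>1: print(x0,len(q),'y',q[:,1].min().round(1),q[:,1].max().round(1),'z top',np.percentile(q[:,2],10).round(1),np.median(q[:,2]).round(1),'xmax',q[:,0].max().round(1))
m=(d>0)&(abs(T[...,1])<14)&(T[...,0]<5)&(T[...,0]>-35)&(T[...,2]<0)&(T[...,2]>-60); print(np.percentile(T[m][:,2],[1,50,99]))
togo((.731,-.1955,.063),R=Rdown(99))"
```

```text
28.0833 pos [ 0.4996 -0.0399  0.1237] yaw_y 90.3 F [ 1.8  0.5 -0.9] T [-0.031 -0.069 -0.05 ] w 0.0233 30.0 j [ -4.  27.   8. 114.  -6.  38.  98.]
20 392 y -11.3 11.7 z top -41.2 -40.4 xmax 24.0
30 126 y -3.2 3.6 z top -39.6 -38.6 xmax 34.0
40 139 y -3.9 3.5 z top -39.4 -38.3 xmax 43.9
50 148 y -3.8 3.5 z top -39.5 -38.1 xmax 53.9
60 149 y -3.7 3.4 z top -39.1 -37.9 xmax 64.0
70 156 y -4.3 3.4 z top -38.9 -37.8 xmax 74.0
80 168 y -4.3 3.4 z top -38.7 -37.4 xmax 83.7
90 168 y -4.2 3.3 z top -38.1 -37.0 xmax 93.7
[-58.99178074 -41.0605558  -39.54890437]
shift [-1.542 -1.047  0.403]
turn [-0.0003  0.006  -0.0968]
```

Request:
play_rows(motion=[-0.223,-0.15,0,0,0,0,-0.223,-0.15,0,0,0,0,-0.223,-0.15,0,0,0,0,-0.223,-0.15,0,0,0,0,-0.223,-0.15,0,0,0,0,-0.223,-0.15,0,0,0,0,-0.223,-0.15,0,0,0,0,0,0,0,0,0,-0.05])

```text
time_s: 28.8
tool_pos: [0.7349, -0.202, 0.115]
orientation: [[-0.997, -0.081, 0.004], [-0.081, 0.997, -0.004], [-0.004, -0.004, -1.0]]
force: [-0.2, -0.9, -2.2]
grip_width: 0.0234
grasp_force: 30.0
```

Request:
play_rows(motion=[0,0,0,0,0,-0.047,0,0,0,0,0,0,0,0,0,0,0,0,0,0,0,0,0,0,0,0,0,0,0,0,0,0,0,0,0,0,0,0,0,0,0,0,0,0,0,0,0,0])

```text
time_s: 29.47
tool_pos: [0.7308, -0.1957, 0.1187]
orientation: [[-0.988, -0.157, 0.002], [-0.157, 0.988, 0.0], [-0.002, -0.0, -1.0]]
force: [0.2, 1.3, -0.5]
grip_width: 0.0234
grasp_force: 30.0
```

```bash
cat >> h.py <<'E'
def pinvs(n):
    brief(); p,d,c=snap(n); z=np.load(n+'.npz'); P=cloud(c,d); T=((P-z['pos'])@z['R'])*1e3
    m=(d>0)&(abs(T[...,0]-60)<32)&(abs(T[...,1])<8)&(T[...,2]<-33)&(T[...,2]>-45); q=T[m]
    fy=np.polyfit(q[:,0],q[:,1],1); print("shank y at 40,90:",np.polyval(fy,[40,90]).round(2))
    for x0 in (40,60,80,90): k=q[abs(q[:,0]-x0)<4]; print(x0,"ztop",np.percentile(k[:,2],8).round(1) if len(k) else None,end=" ")
    m=(d>0)&(T[...,0]>60)&(abs(T[...,1])<8)&(T[...,2]<-28)&(T[...,2]>-45); print("tip x",np.percentile(T[m][:,0],99.5).round(1))
E
python3 -c "
from h import *
pinvs('ins0'); view2('ins0')
p,d,c=load('ins0'); z=np.load('ins0.npz'); P=cloud(c,d); 
m=(abs(P[...,2]-.1145)<.002)&(np.hypot(P[...,0]-.599,P[...,1]+.216)<.0195); print('n top',m.sum(),((P[m]-z['pos'])@z['R']).mean(0)*1e3)
a=np.radians(9); togo((.5993+.136*np.cos(a),-.217+.136*np.sin(a),.0655),R=Rdown(99))"
```

```text
29.4667 pos [ 0.7308 -0.1957  0.1187] yaw_y 99.0 F [ 0.2  1.3 -0.5] T [ 0.014 -0.029 -0.026] w 0.0234 30.0 j [ 10.  48.   6.  70.  -5.  62. 115.]
shank y at 40,90: [ 0.04 -0.46]
40 ztop -39.6 60 ztop -39.1 80 ztop -38.6 90 ztop -38.3 tip x 99.4
axis [ 0.5989 -0.2169]
slot angle mod 60: 10.29 crown z 0.1094 1086
hole [4 5 4 2 0 0 0 0 0 0 0 0 0 0 0 0 0 0 0 0 0 0 0 0 0 0 0 0 0 0 0 0 0 0 4 5]
wall [0 0 0 0 6 1 4 1 0 1 0 0 0 0 0 0 0 0 0 0 0 0 0 0 0 0 0 4 2 0 1 4 3 7 0 0]
n top 1891 [133.6265483   -0.14021049   3.96780785]
shift [-0.018 -0.003  0.354]
turn [-0.      0.0016  0.0002]
```

Request:
play_rows(motion=[-0.018,0.002,0.06,0,0.006,0.002,0,0,0.1,0,0.006,0.002,0,0,0.1,0,0,0,0,0,0.06,0,0,0,0,0,0.039,0,0,0,0,0,0,0,0,0,0,0,0,0,0,0,0,0,0,0,0,0])

```text
time_s: 30.18
tool_pos: [0.7334, -0.1955, 0.0652]
orientation: [[-0.988, -0.151, -0.015], [-0.15, 0.989, -0.003], [0.015, -0.001, -1.0]]
force: [1.0, -0.3, -0.8]
grip_width: 0.0237
grasp_force: 30.0
```

```bash
python3 -c "
from h import *
pinvs('ins1'); view2('ins1'); s=robot.state(); print(s['orientation'].round(4))
p,d,c=load('ins1'); z=np.load('ins1.npz'); P=cloud(c,d); 
m=(abs(P[...,2]-.1145)<.002)&(np.hypot(P[...,0]-.599,P[...,1]+.216)<.0195); print('n top',m.sum(),((P[m]-z['pos'])@z['R']).mean(0)*1e3)
m=(d>0)&(np.hypot(P[...,0]-z['pos'][0],P[...,1]-z['pos'][1])<.2); T=(P-z['pos'])@z['R']*1e3
for x0 in (40,65,90):
    k=m&(abs(T[...,0]-x0)<4)&(abs(T[...,1])<3)&(T[...,2]<-25); print(x0,'world z top',np.percentile(P[k][:,2],80))
"
```

```text
30.1833 pos [ 0.7334 -0.1955  0.0652] yaw_y 98.7 F [ 1.  -0.3 -0.8] T [ 0.062 -0.113 -0.027] w 0.0237 30.0 j [ 10.  52.   6.  70.  -5.  59. 115.]
shank y at 40,90: [ 0.05 -0.45]
40 ztop -39.4 60 ztop -39.1 80 ztop -38.6 90 ztop -38.4 tip x 123.0
axis [ 0.605  -0.2156]
slot angle mod 60: 10.34 crown z 0.1093 944
hole [52 44 48 50 32 12  4  6  1  0  0  0  0  0  0  0  0  0  0  0  0  0  0  0
  0  0  0  0  2  2  8  9 14 26 51 47]
wall [0 0 0 4 0 0 0 5 0 0 0 0 0 0 0 0 0 0 0 0 0 0 0 0 0 0 0 0 0 1 9 0 0 0 3 0]
[[-9.885e-01 -1.505e-01 -1.480e-02]
 [-1.505e-01  9.886e-01 -2.900e-03]
 [ 1.510e-02 -7.000e-04 -9.999e-01]]
n top 2314 [132.09417775  -0.72157409 -47.14867407]
40 world z top 0.10495698800653824
65 world z top 0.1048225715579195
90 world z top 0.1045681837811987
```

Request:
play_rows(motion=[0.04,-0.0004,0.0006,0,0,0,0.04,-0.0004,0.0006,0,0,0,0.04,-0.0004,0.0006,0,0,0,0.04,-0.0004,0.0006,0,0,0,0.04,-0.0004,0.0006,0,0,0,0.04,-0.0004,0.0006,0,0,0,0.04,-0.0004,0.0006,0,0,0,0,0,0,0,0,0])

```text
time_s: 30.9
tool_pos: [0.6897, -0.2027, 0.0648]
orientation: [[-0.989, -0.15, -0.018], [-0.15, 0.989, -0.003], [0.018, -0.0, -1.0]]
force: [-0.0, -0.1, -0.3]
grip_width: 0.0235
grasp_force: 30.0
```

```bash
python3 -c "
from h import *
pinvs('ins2')"
```

```text
30.9 pos [ 0.6897 -0.2027  0.0648] yaw_y 98.6 F [-0.  -0.1 -0.3] T [ 0.031 -0.025  0.017] w 0.0235 30.0 j [ 11.  49.   5.  78.  -5.  54. 116.]
shank y at 40,90: [ 0.06 -1.28]
40 ztop -39.5 60 ztop -39.1 80 ztop -43.9 90 ztop None tip x 119.2
```

Request:
play_rows(motion=[0.03,-0.0003,0.0005,0,0,0,0.03,-0.0003,0.0005,0,0,0,0.03,-0.0003,0.0005,0,0,0,0.03,-0.0003,0.0005,0,0,0,0.03,-0.0003,0.0005,0,0,0,0.03,-0.0003,0.0005,0,0,0,0.03,-0.0003,0.0005,0,0,0,0,0,0,0,0,0])

```text
time_s: 31.62
tool_pos: [0.659, -0.2076, 0.0647]
orientation: [[-0.989, -0.15, -0.017], [-0.15, 0.989, -0.003], [0.018, -0.0, -1.0]]
force: [-0.1, 0.2, -1.3]
grip_width: 0.0229
grasp_force: 30.0
```

```bash
cat >> h.py <<'E'
def gap(n):
    brief(); p,d,c=snap(n); z=np.load(n+'.npz'); P=cloud(c,d); T=((P-z['pos'])@z['R'])*1e3
    k=(d>0)&(abs(T[...,1])>5)&(abs(T[...,1])<11)&(T[...,2]<-38)&(T[...,2]>-43)&(T[...,0]>10)&(T[...,0]<60); print("handle/crown x hist",np.histogram(T[k][:,0],np.arange(10,62,2)))
E
python3 -c "
from h import *
gap('ins3')"
```

```text
31.6167 pos [ 0.659  -0.2076  0.0647] yaw_y 98.6 F [-0.1  0.2 -1.3] T [ 0.001 -0.052 -0.014] w 0.0229 30.0 j [ 12.  46.   5.  84.  -4.  51. 117.]
handle/crown x hist (array([45, 51, 47, 46, 42, 52, 49, 44,  0,  0,  0,  0,  2,  4,  5,  4,  1,
        4,  7,  0,  0,  0,  0,  0,  0]), array([10, 12, 14, 16, 18, 20, 22, 24, 26, 28, 30, 32, 34, 36, 38, 40, 42,
       44, 46, 48, 50, 52, 54, 56, 58, 60]))
```

Request:
play_rows(motion=[0.009,0,0.0001,0,0,0,0.009,0,0.0001,0,0,0,0.009,0,0.0001,0,0,0,0.009,0,0.0001,0,0,0,0.009,0,0.0001,0,0,0,0.009,0,0.0001,0,0,0,0.005,0,0,0,0,0,0,0,0,0,0,0])

```text
time_s: 32.33
tool_pos: [0.6513, -0.2085, 0.0647]
orientation: [[-0.988, -0.15, -0.017], [-0.15, 0.989, -0.003], [0.017, 0.0, -1.0]]
force: [0.1, 0.2, -0.4]
grip_width: 0.0235
grasp_force: 30.0
```

```bash
python3 -c "
from h import *
gap('ins4')"
```

```text
32.3333 pos [ 0.6513 -0.2085  0.0647] yaw_y 98.6 F [ 0.1  0.2 -0.4] T [-0.01  -0.051 -0.013] w 0.0235 30.0 j [ 12.  46.   5.  85.  -4.  50. 117.]
handle/crown x hist (array([51, 47, 45, 50, 50, 48, 50, 42,  3,  2,  1,  3,  1,  1,  3,  0,  0,
        0,  0,  0,  0,  0,  0,  0,  0]), array([10, 12, 14, 16, 18, 20, 22, 24, 26, 28, 30, 32, 34, 36, 38, 40, 42,
       44, 46, 48, 50, 52, 54, 56, 58, 60]))
```

Request:
play_rows(motion=[0.006,0,0.0001,0,0,0,0.006,0,0.0001,0,0,0,0.004,0,0,0,0,0,0.003,0,0,0,0,0,0,0,0,0,0,0,0,0,0,0,0,0,0,0,0,0,0,0,0,0,0,0,0,0])

```text
time_s: 33.05
tool_pos: [0.649, -0.2088, 0.0648]
orientation: [[-0.988, -0.151, -0.016], [-0.151, 0.989, -0.003], [0.016, -0.0, -1.0]]
force: [0.5, 0.2, -0.5]
grip_width: 0.0235
grasp_force: 30.0
```

```bash
python3 -c "
from h import *
gap('ins5')"
```

```text
33.05 pos [ 0.649  -0.2088  0.0648] yaw_y 98.7 F [ 0.5  0.2 -0.5] T [ 0.078 -0.267  0.027] w 0.0235 30.0 j [ 12.  46.   5.  86.  -4.  50. 118.]
handle/crown x hist (array([48, 43, 48, 48, 49, 52, 41, 15,  0,  1,  0,  3,  3,  0,  0,  0,  0,
        0,  0,  0,  0,  0,  0,  0,  0]), array([10, 12, 14, 16, 18, 20, 22, 24, 26, 28, 30, 32, 34, 36, 38, 40, 42,
       44, 46, 48, 50, 52, 54, 56, 58, 60]))
```

Request:
play_rows(motion=[0.006,0,0.0001,0,0,0,0.006,0,0.0001,0,0,0,0,0,0,0,0,0,0,0,0,0,0,0,0,0,0,0,0,0,0,0,0,0,0,0,0,0,0,0,0,0,0,0,0,0,0,0])

```text
time_s: 33.77
tool_pos: [0.6483, -0.2089, 0.0651]
orientation: [[-0.988, -0.151, -0.014], [-0.151, 0.989, -0.003], [0.014, -0.0, -1.0]]
force: [4.5, 0.4, -0.6]
grip_width: 0.0232
grasp_force: 30.0
```

```bash
python3 -c "
from h import *
gap('ins6')"
```

```text
33.7667 pos [ 0.6483 -0.2089  0.0651] yaw_y 98.7 F [ 4.5  0.4 -0.6] T [ 0.192 -1.334  0.1  ] w 0.0232 30.0 j [ 12.  46.   5.  86.  -4.  49. 118.]
handle/crown x hist (array([47, 46, 51, 46, 49, 50, 28, 16,  0,  2,  3,  6,  6,  0,  0,  0,  0,
        0,  0,  0,  0,  0,  0,  0,  0]), array([10, 12, 14, 16, 18, 20, 22, 24, 26, 28, 30, 32, 34, 36, 38, 40, 42,
       44, 46, 48, 50, 52, 54, 56, 58, 60]))
```

Request:
play_rows(motion=[0,0,0.006,0,0,0,0,0,0,0,0,0,0,0,0,0,0,0,0,0,0,0,0,0,0,0,0,0,0,0,0,0,0,0,0,0,0,0,0,0,0,0,0,0,0,0,0,0], fingers=0.6)

```text
time_s: 34.48
tool_pos: [0.6467, -0.2091, 0.0638]
orientation: [[-0.988, -0.151, -0.017], [-0.15, 0.989, -0.002], [0.017, 0.0, -1.0]]
force: [0.6, 0.6, 0.2]
grip_width: 0.0566
grasp_force: 0.0
```

Request:
play_rows(motion=[0,0,-0.05,0,0,0,0,0,-0.1,0,0,0,0,0,-0.2,0,0,0,0,0,-0.2,0,0,0,0,0,-0.15,0,0,0,0,0,0,0,0,0,0,0,0,0,0,0,0,0,0,0,0,0])

```text
time_s: 35.15
tool_pos: [0.648, -0.2086, 0.1683]
orientation: [[-0.988, -0.151, -0.017], [-0.151, 0.989, -0.002], [0.018, 0.001, -1.0]]
force: [-0.4, 0.1, -1.7]
grip_width: 0.056
grasp_force: 0.0
```

```bash
python3 -c "
from h import *
brief(); p,d,c=snap('fin'); z=np.load('fin.npz'); P=cloud(c,d); view2('fin')
a=np.radians(9); x=P[...,0]-.5993; y=P[...,1]+.217; l=(x*np.cos(a)+y*np.sin(a))*1e3; t=(-x*np.sin(a)+y*np.cos(a))*1e3; Z=P[...,2]*1e3
m=(d>0)&(abs(t)<11)&(abs(t)>6)&(Z>85)&(Z<107)&(l>20)&(l<80); print('handle l',np.percentile(l[m],[1,50,99]).round(1),m.sum())
for l0 in (35,45,55,65): k=m&(abs(l-l0)<3); print(l0,np.median(Z[k]).round(1) if k.any() else None)
m=(d>0)&(abs(t)<5)&(Z>88)&(Z<107)&(l<-29)&(l>-60); print('tip',m.sum(),l[m].min() if m.any() else None, np.percentile(Z[m],90) if m.any() else None)
u,v=map(int,proj(c,(.61,-.215,.1))); print(u,v); cv2.imwrite('pics/finc.png',cv2.resize(p[max(0,v-80):v+80,u-110:u+110],None,fx=3,fy=3,interpolation=cv2.INTER_CUBIC))
"
```

```text
35.15 pos [ 0.648  -0.2086  0.1683] yaw_y 98.7 F [-0.4  0.1 -1.7] T [0.049 0.02  0.019] w 0.056 0.0 j [ 12.  39.   6.  80.  -4.  61. 117.]
axis [ 0.5983 -0.2165]
slot angle mod 60: 10.24 crown z 0.1094 507
hole [0 0 0 0 0 0 0 0 0 0 0 0 0 0 0 0 0 0 0 0 0 0 0 0 0 0 0 0 0 0 0 0 0 0 0 0]
wall [0 0 0 0 0 0 0 0 0 1 1 0 0 3 0 1 0 0 3 4 4 1 2 0 1 1 0 0 0 0 0 0 0 0 0 0]
handle l [21.5 45.1 66.2] 369
35 103.3
45 103.4
55 103.3
65 103.1
tip 134 -47.4291312899143 102.69455386796902
324 161
```

View pics/finc.png

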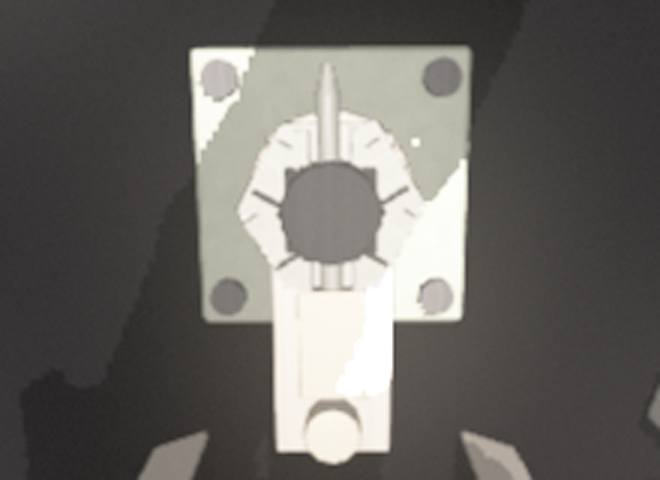

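The pin runs through both slots, with its tip out at crop (328,65) and its shoulder against the crown at (333,290). The handle's end measures 66.2 mm from the axis (home is 66.5), and the gripper is clear of it.

```bash
python3 -c "
from rig import robot
print(robot.sign_off())"
```

```text
the job is handed in; nothing more can be done
None
```

I handed the job in at about 35 s; the castle nut is tight and in line, and the locking pin was laid flat, let go, retaken level and pushed fully home (firmness was judged from wrist torque, at least about 0.58 rad past the washer).

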